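Dock the gas cell on the detector rail and lock it with the eccentric lever

ROBOT

A 6-joint arm with a two-finger parallel gripper is mounted at the origin on the work surface; the furniture and walls round the work are solid. World frame = base frame: x ahead of the robot, y to its left, z up, the work surface at z = 0. Lengths are in m, angles in rad, forces in N, time in s.
With the tool pointing down it reaches from about 0.325 to 0.85 m from the base axis. Payload 4.4 kg.
Tool frame: the origin (TCP) lies on the mounting face of the last link; the fingertips stand 199 mm ahead of it and the grasp point (between the pads) lies 180 mm ahead of it; z points along the fingers, x is the direction in which the jaws open and shut, and the axes are right-handed (so a half turn about z gives the same grasp; the last joint's range is limited). The gripper opens to 94 mm and grips with 3 to 60 N. Pads are 16 mm wide; open, the fingers measure 119 mm over their backs; the gripper's body (75 mm by 177 mm) begins 78 mm behind the grasp point.
Start: joints at [-1.429, 0.207, 1.542, -0, 1.393, -0.15], TCP at [0.165, -0.551, 0.405] pointing down, gripper open.
Joint ranges: [-2.73, 2.73], [-0.86, 2.22], [0.23, 2.46], [-1.11, 4.25], [0.08, 2.63], [-2.82, 2.82]. Speed limits (rad/s): [2.79, 2.79, 3.14, 3.14, 3.14, 3.14].

INTERFACE

Orientations are given as a 3x3 rotation matrix whose columns are the frame's x, y, z axes.
In Python, from workcell import * gives the robot as it stands.
- The arm moves only by the tool play_rows, never from a script. Its arguments are lists of equal length, an entry for each row: "translation": the shift along the world's x, y, z in cm, a list of three; "delta_rot": the turn, a rotation vector about the world's x, y, z in degrees, a list of three; "claw": the finger opening in cm, from 0 to 9.4. In form: {"translation": [[x, y, z], ...], "delta_rot": [[rx, ry, rz], ...], "claw": [claw, ...]}. A call has 1 to 12 rows; each row shifts and turns the pose as measured when the row begins; what a row does not reach is not made up. A row lasts 1/10 s, in which the tool goes at most 50 mm and 8.59 degrees, less where a joint would pass 70% of its speed; a pose out of reach is approached as far as the arm can. A call is refused whole if a number of a shift passes 5 or a number of a turn 8.59, either way. A call with a gripper value outside its range is refused whole. The fingers move at their own pace and stop on an object; "force" is the grip in N (left out, the last holds). Time passes only in rows, so rows that do not move let the fingers close. It gives the time, the measured TCP pose, the force and the opening at its end, in the units of the state.
- get_state(): the state, without advancing time (a new reading comes with each control period).
- snapshot(name): name is "side" or "top"; returns the picture (400x640x3 uint8, blue, green, red); there is no depth.
- camera_model(name): a dict with "fx", "fy", "cx", "cy" (pixels), "cam_to_world" (4x4, takes a point from camera to world coordinates). Camera axes: x right, y up, looking along -z (the intrinsics and any distortion apply to the point x, -y, -z); pixel columns grow to the right and rows downward; lengths in m; the calibration is good to about 2 mm. A picture is of the moment at which its call begins. camera_model takes no time and is no camera call.
- close_job(): hands the job in, once; it reports no verdict.
Trained networks look in the newest picture that a camera, given by its name, has taken for a name from the list of things; names that differ only in an ending like _2 or _b are one class to them, and where a whole thing is asked for, a point or a joint stands for the part that bears it (a point fixed in the world has none). Each returns a list of dicts, best first, with "confidence" (0 to 1); they miss things now and then, are a little off and sometimes report something else, mostly with a low value. They report only what shows in the picture. A call takes as long as a camera call.
- spot_in(thing, camera): "point" ([x, y, z] in m, in world coordinates, good to about 4 mm: the middle of the surface that is visible of it).
- tip_of(thing, camera): "point" ([x, y, z] in m, in world coordinates, good to about 4 mm: a listed point, or the origin of a listed thing).
The state is a dict: "clock": time; "q": joint angles; "joint_velocities": joint speeds; "tau": joint torques, N m; "ee_pos": TCP position; "eef_rot": TCP orientation; "force": force on the tool from outside, world axes, zero at the start; "moment": the same for the moment, N m; "grip_width": finger opening in m.
Only numpy, scipy, OpenCV 4.12 (cv2) and the standard library are available. Lean on these libraries where they do the work, as an engineer would, in place of code of your own. Each camera call takes 0.05 s, during which the arm holds its last target.

TASK

Mount the gas cell (the glass tube on an aluminium carriage foot) on the detector rail. The rail's eccentric lever was left turned in across the track: first swing it right back to open, set the cell upright on the open lead-in, and push it along the rail, under the lips and into the detector housing, until it is fully home and the spring roller has dropped into its notch; then swing the lever round again until its eccentric disc bears firmly on the carriage, and leave it so. Do not tip the cell, and leave the film holder and everything else on the bench where it stands.

Things in the scene. Friction and masses are not known exactly. Their poses are not given: they have to be found in the camera images.
- cell_center (a point): Centre of the gas cell: mid-axis of its level glass tube (34 mm diameter), 38 mm above the underside of its aluminium foot (84 x 50 x 8 mm, round corners, a notch half-way along each long edge). Mass about 0.6 kg. x: along tube and foot; y: across; z: up; the same either way round. Starts loose on the bench, beyond the rail seen from the robot. Grip it from above across the tube.
- cell_end (a point): Outer face of one end of the gas cell, 42 mm from cell_center along its +x; the other end is alike. Each end: an upright plate 40 mm wide and 6 mm thick, 16 to 58 mm above the underside, its outer face 39 mm from the centre, with a round flange 33 mm across standing out to 42 mm. Two stopcocks on top of the tube, 21 mm either side of the centre, reach 67 mm above the underside.
- cell_home (a point): Where cell_center lies when the cell is fully home, 44 mm above the bench. Fixed to the detector rail, which stands fast. x: the way the cell slides in, to the detector housing; y: to the lever's side (the robot's); z: up. The foot slides flat on a base plate 6 mm thick, between guides 52.5 mm apart and 16 mm high over the bench; a stop meets it 1 mm beyond home.
- lips (a point): Middle of the track where the lips begin, 40 mm before cell_home (along -x), 44 mm above the bench, same axes. From here to the stop, lips on the guides (43 mm apart, underside 15.5 mm, top 19.5 mm above the bench) hold the foot down, so the cell cannot be lowered in here: it must slide in from the lead-in.
- housing_mouth (a point): Middle of the open mouth of the white detector housing, 5 mm before cell_home, 44 mm above the bench, same axes. The housing is 69 mm wide and 84 mm high (90 with its fins) and runs from here to 78 mm beyond cell_home (connectors to 88 mm); at home it covers the front half of the cell.
- lead_in (a point): Middle of the rail's open lead-in, 98 mm before cell_home (along -x), 44 mm above the bench, same axes: where cell_center lies when the cell has been set there. No lips here; the low guides (16 mm high over the bench) flare from 52.5 mm apart at 40 mm before home to about 73 mm at 137 mm before home. The base plate ends 147 mm before home.
- cam_pivot (a point): On the upright axis of the eccentric, 40 mm above the bench: 20 mm before cell_home along x and 45.5 mm to its +y side. Fixed to the rail; same axes.
- cam_post (a point): On the axis of the upright black post at the end of the lever, 55 mm above the bench. The post is 13 mm in diameter (16 mm at its head), stands from 29 to 74 mm above the bench, 42 mm from cam_pivot, and moves with the lever. The lever's bar is 10 mm thick, 35 mm above the bench. About 6 N at the post turns it, about 10 N tightens it; it stays where it is left.
- cam_lever (a joint): Lever angle (rad), growing clockwise seen from above, stops at 0 and 1.75. At 0 (open) it points along -x of cell_home and 35 degrees outwards (+y); growing, it swings out, then towards the housing. Starts turned in (1.45 to 1.72), the disc in the cell's way; below 0.6 it is well clear. With the cell home the disc touches it at 0.8 to 0.9 and is tight at about 1.1.
- cam_disc (a point): Centre of the eccentric steel disc under the lever (32 mm in diameter, 10 to 15 mm above the bench), 10 mm off the pivot axis; it turns with the lever. Through a window in the guide it bears on the edge of the foot.
- detent (a joint): Sprung roller on the rail's -y side at cell_home: how far it is pressed back (m): about 0 when free or in the foot's notch (to 0.001 when clamped too), 0.0023 to 0.005 when riding on the foot's edge, from 38 mm before home; pushing the cell home over it takes about 10 N at most (best low down, near the foot), pulling it out about 8 N.
- film_holder: bystander: an upright aluminium film frame, 48 mm wide and 62 mm high, on the same kind of foot (84 x 50 x 8 mm) as the gas cell; origin under the middle of the foot, which lies along x
- slide_carton: bystander: small white carton 42 x 52 x 59 mm; origin at the centre of its underside
- agate_mortar: bystander: small stone-coloured bowl, 65 mm across, 22 mm high; origin at the centre of its underside
- vial_d: bystander: clear vial with a black cap, 25 mm across, 57 mm high, beyond the mouth of the rail; origin at the centre of its underside
- timer: bystander: flat white timer with three keys, 70 x 62 x 18 mm; origin at the centre of its underside
- dropper_bottle: bystander: small dropper bottle, 36 mm across, 108 mm high; origin at the centre of its underside
- tape_roll: bystander: roll of tape lying flat, 87 mm across, 19 mm high; origin at the centre of its underside

How it is judged:
On the way:
1. the gas cell is fully home on the rail with the roller in its notch, while the lever is still swung back open (x of cell_center in the frame of cell_home above -0.003 m and distance between cell_center and cell_home below 0.005 m and angle between the x axis of cell_center and the x axis of cell_home, either way round below 0.05 rad and angle between cell_center's own z axis and vertical below 0.05 rad and value of joint detent below 0.002 m and value of joint cam_lever below 0.6 rad), for 0.2 s.
At the end, for the whole second after the job is handed in: The gas cell is upright and fully home (centre within 5 mm of cell_home, at most 3 mm short along the rail, in line within 0.05 rad), roller in the notch (detent under 0.002 m), lever turned in (over 0.8 rad) with the disc bearing on the foot by more than 2 N (x of cell_center in the frame of cell_home above -0.003 m and distance between cell_center and cell_home below 0.005 m and angle between the x axis of cell_center and the x axis of cell_home, either way round below 0.05 rad and angle between cell_center's own z axis and vertical below 0.05 rad and value of joint detent below 0.002 m and contact force between cam_lever_c0 and anything else above 2 N and value of joint cam_lever above 0.8 rad); the robot touches nothing.
It fails at once if a bystander (film holder, carton, mortar, vial, timer, dropper bottle, tape roll) is shifted by more than 25 mm or knocked over (distance of any of film_holder, slide_carton, agate_mortar, vial_d, timer, dropper_bottle, tape_roll from where it was at the start of the episode above 0.025 m or angle between any of film_holder, slide_carton, vial_d, dropper_bottle's own z axis and vertical above 0.5 rad).
It fails at once if the gas cell is tipped by more than 0.5 rad (angle between cell_center's own z axis and vertical above 0.5 rad).
It also fails if it takes over 64 s, if anything falls off the work surface, if the arm or the gripper's body presses on something with over 40 N, if the wrist force passes 120 N, or if a joint passes its speed limit or range.

## Working session

There is one attempt and no reset: what is moved stays moved. The work goes in short steps, Python scripts to look and compute and a tool call to move; the robot and the scene stay as the last step left them, time stands still between calls to the robot, and variables do not carry over. Pictures are saved under pics/ and viewed, and the job is handed in when it is done.

Besides the shell and the picture viewer there is one more tool, called as name(argument=value, ...), one argument or row to a line, values as JSON. play_rows: Moves the arm, as the interface text tells. Its arguments: {"type":"object","properties":{"translation":{"type":"array","items":{"type":"array","items":{"type":"number"}}},"delta_rot":{"type":"array","items":{"type":"array","items":{"type":"number"}}},"claw":{"type":"array","items":{"type":"number"}},"force":{"type":"number"}},"required":["translation","delta_rot","claw"]}

```bash
mkdir -p pics; ls; python3 - <<'E'
from workcell import *
import cv2
s=get_state(); print(s['clock'],s['ee_pos'],s['eef_rot'],s['force'],s['grip_width'])
for n in ('side','top'):
    im=snapshot(n); cv2.imwrite(f'pics/{n}0.png',im)
    m=camera_model(n); print(n,m['fx'],m['fy'],m['cx'],m['cy'],m['cam_to_world'], [k for k in m])
for t in ['cell_center','cell_end','cell_home','lips','housing_mouth','lead_in','cam_pivot','cam_post','cam_disc','film_holder','vial_d']:
    for n in ('side','top'):
        print(t,n,[(r['confidence'],[round(float(v),4) for v in r['point']]) for r in tip_of(t,n)[:3]])
print(get_state()['clock'])
E
```

```text
pics
0.0 [ 0.16537521 -0.5503307   0.40350532] [[ 2.87737241e-01 -9.57709333e-01 -3.35522605e-04]
 [-9.57706797e-01 -2.87737260e-01  2.22704334e-03]
 [-2.22940254e-03 -3.19471026e-04 -9.99997464e-01]] [-0.14765037 -0.2364988   0.0192189 ] 0.0940032743632455
side 519.3133439455058 519.3133439455058 324.3475337479717 203.05245893975265 [[ 0.8463108  -0.44970096  0.28552946  0.7114625 ]
 [ 0.53267303  0.7102359  -0.46024385 -0.80085462]
 [ 0.00417883  0.54160319  0.84062389  0.85438183]
 [ 0.          0.          0.          1.        ]] ['fx', 'fy', 'cx', 'cy', 'cam_to_world']
top 428.3803167718795 428.3803167718795 320.1494942450128 200.92616458607193 [[ 0.00964361  0.99625191 -0.08596002  0.37082609]
 [-0.99971619  0.01147837  0.02087568 -0.36633658]
 [ 0.02178411  0.08573431  0.99607986  1.02091217]
 [ 0.          0.          0.          1.        ]] ['fx', 'fy', 'cx', 'cy', 'cam_to_world']
cell_center side [(0.46, [0.341, -0.454, 0.0017])]
cell_center top [(0.83, [0.5536, -0.3381, 0.0387])]
cell_end side [(0.66, [0.5926, -0.3236, 0.0352])]
cell_end top [(0.81, [0.5976, -0.3267, 0.0
[... 479 characters left out ...]
.4494, -0.3854, 0.0421])]
cam_pivot side [(0.64, [0.3902, -0.3214, 0.0361])]
cam_pivot top [(0.67, [0.3934, -0.3169, 0.0408])]
cam_post side [(0.6, [0.3536, -0.3084, 0.0531]), (0.47, [0.4304, -0.2937, 0.0429])]
cam_post top [(0.51, [0.3519, -0.3059, 0.0543]), (0.3, [0.5797, -0.5021, 0.0018])]
cam_disc side [(0.69, [0.3977, -0.3091, 0.0088])]
cam_disc top [(0.44, [0.3991, -0.314, 0.0122]), (0.32, [0.544, -0.1699, -0.0035]), (0.31, [0.4449, -0.3329, 0.0446])]
film_holder side [(0.89, [0.5811, -0.4947, 0.0007]), (0.71, [0.5942, -0.3215, 0.0342])]
film_holder top [(0.95, [0.5831, -0.5009, -0.0026])]
vial_d side [(0.6, [0.5267, -0.4491, 0.0002])]
vial_d top [(0.54, [0.5296, -0.4494, 0.0015])]
1.2
```

View pics/side0.png

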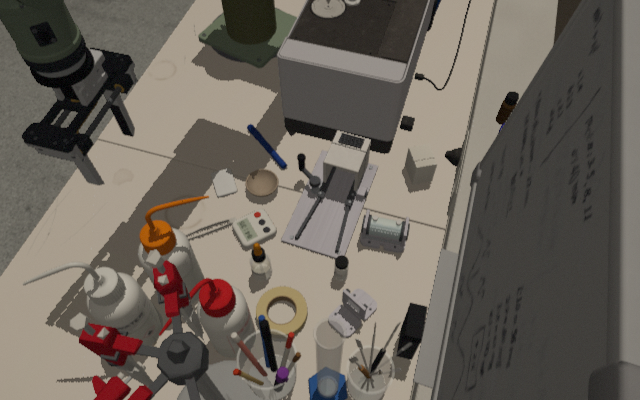

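View pics/top0.png

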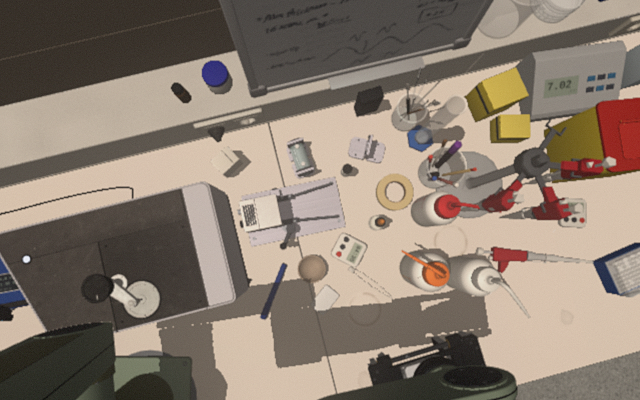

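```bash
python3 - <<'E'
import cv2
a=cv2.imread('pics/top0.png')[120:290,200:400]; cv2.imwrite('pics/top0z.png',cv2.resize(a,None,fx=4,fy=3.5,interpolation=cv2.INTER_CUBIC) if 0 else cv2.resize(a,None,fx=3.5,fy=3.5,interpolation=cv2.INTER_CUBIC))
a=cv2.imread('pics/side0.png')[120:290,230:430]; cv2.imwrite('pics/side0z.png',cv2.resize(a,None,fx=3.5,fy=3.5,interpolation=cv2.INTER_CUBIC))
E
```

```text
(no output)
```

View pics/top0z.png

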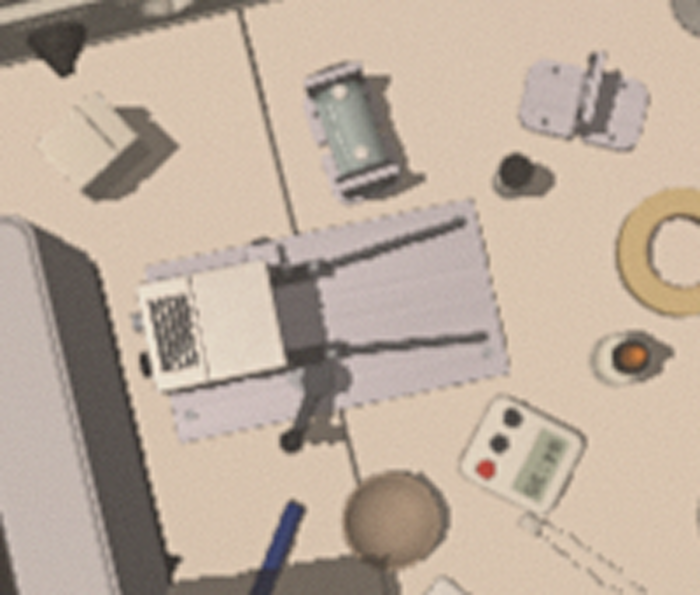

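View pics/side0z.png

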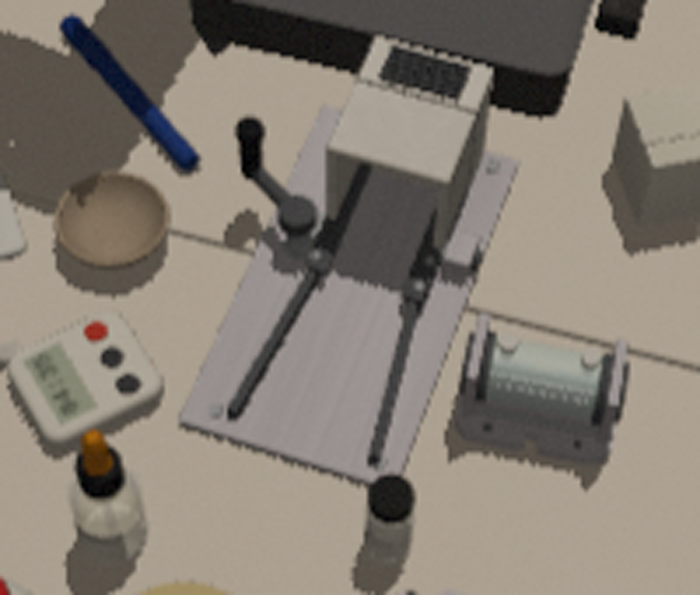

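```bash
python3 - <<'E'
import cv2
a=cv2.imread('pics/top0.png')[180:250,235:350]; cv2.imwrite('pics/t1.png',cv2.resize(a,None,fx=6.9,fy=6.9,interpolation=cv2.INTER_CUBIC))
a=cv2.imread('pics/side0.png')[125:262,280:385]; cv2.imwrite('pics/s1.png',cv2.resize(a,None,fx=4.3,fy=4.3,interpolation=cv2.INTER_CUBIC))
a=cv2.imread('pics/top0.png')[130:185,280:330]; cv2.imwrite('pics/t2.png',cv2.resize(a,None,fx=10,fy=10,interpolation=cv2.INTER_CUBIC))
a=cv2.imread('pics/side0.png')[200:265,355:415]; cv2.imwrite('pics/s2.png',cv2.resize(a,None,fx=9,fy=9,interpolation=cv2.INTER_CUBIC))
E
```

```text
(no output)
```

View pics/t1.png

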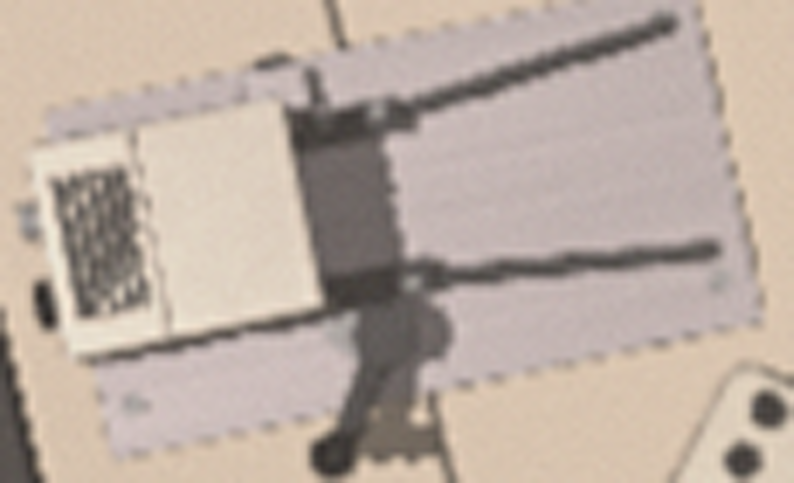

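View pics/s1.png

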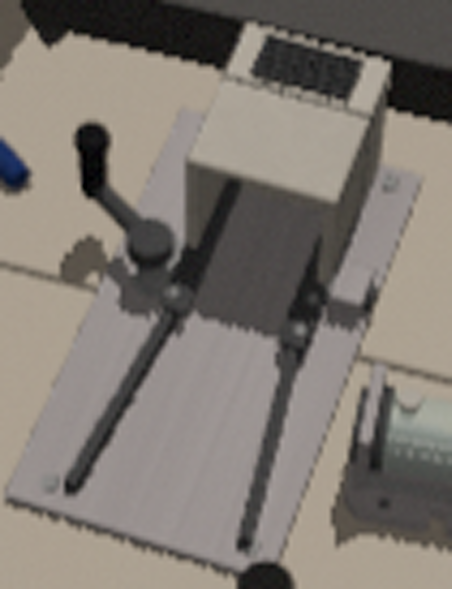

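View pics/t2.png

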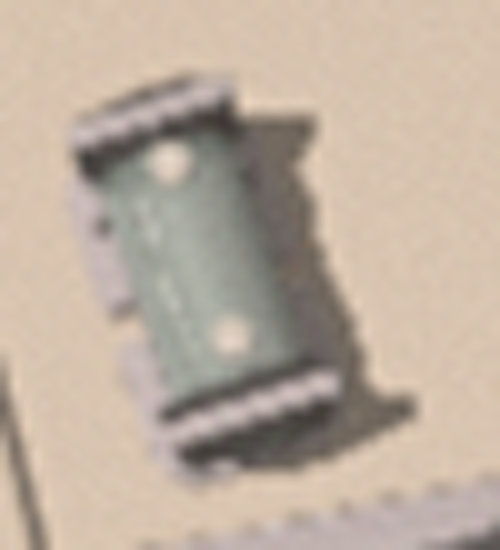

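View pics/s2.png

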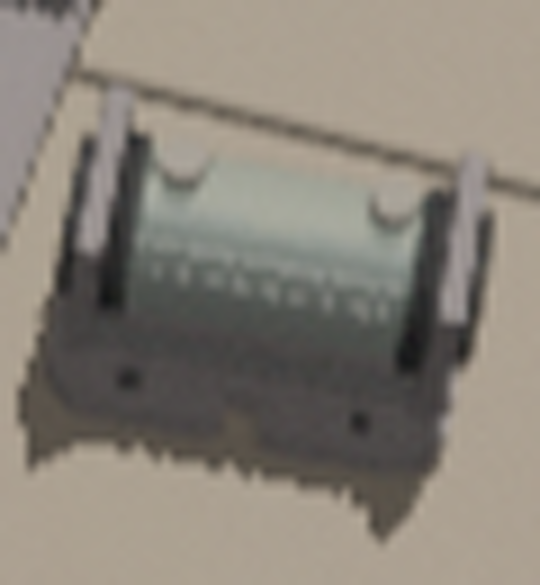

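```bash
cat > h.py <<'E'
import numpy as np, cv2
from scipy.optimize import least_squares
from workcell import *
def proj(P,n):
    m=camera_model(n); T=np.linalg.inv(np.array(m['cam_to_world'])); P=np.atleast_2d(P)
    c=P@T[:3,:3].T+T[:3,3]; x=c[:,0]; y=-c[:,1]; z=-c[:,2]
    return np.c_[m['fx']*x/z+m['cx'], m['fy']*y/z+m['cy']]
def ray(px,n,z):
    m=camera_model(n); T=np.array(m['cam_to_world'])
    d=T[:3,:3]@np.array([(px[0]-m['cx'])/m['fx'],-(px[1]-m['cy'])/m['fy'],-1.])
    o=T[:3,3]; return o+d*(z-o[2])/d[2]
def R2(t): return np.array([[np.cos(t),-np.sin(t)],[np.sin(t),np.cos(t)]])
def world(p,L):
    L=np.atleast_2d(L); return np.c_[L[:,:2]@R2(p[2]).T+p[:2],L[:,2]]
E
python3 - <<'E'
from h import *
t1=lambda u,v:(u/6.9+235,v/6.9+180); s1=lambda u,v:(u/4.3+280,v/4.3+125)
obs=[('top',t1(283,100),(-5,-34.5,84)),('top',t1(325,303),(-5,34.5,84)),
('top',t1(672,22),(-137,-39,16)),('top',t1(712,248),(-137,39,16)),
('side',s1(190,158),(-5,34.5,84)),('side',s1(338,203),(-5,-34.5,84)),
('side',s1(72,488),(-137,39,16)),('side',s1(245,546),(-137,-39,16))]
def f(p,full=False):
    r=[]
    for n,px,L in obs:
        W=world(p,np.array(L)/1000); r.append((proj(W,n)[0]-px))
    return np.array(r) if full else np.ravel(r)
s=least_squares(f,[0.431,-0.292,1.77],loss='soft_l1'); print(s.x, np.degrees(s.x[2])); print(f(s.x,True).round(1))
p=s.x
for nm,L in dict(home=(0,0,44),lips=(-40,0,44),lead=(-98,0,44),piv=(-20,45.5,40)).items(): print(nm,world(p,np.array(L)/1e3).round(4))
print('vp', ray(t1(335,455),'top',.074),ray(s1(93,135),'side',.074), ray(t1(400,325),'top',.04))
t2=lambda u,v:(u/10+280,v/10+130); s2=lambda u,v:(u/9+355,v/9+200)
obs=[('top',t2(168,158),(21,0,67)),('top',t2(232,333),(-21,0,67)),
('top',t2(80,138),(36,20,58)),('top',t2(235,93),(36,-20,58)),('top',t2(172,432),(-36,20,58)),('top',t2(338,380),(-36,-20,58)),
('side',s2(190,150),(-21,0,67)),('side',s2(400,195),(21,0,67)),('side',s2(117,90),(-36,20,58)),('side',s2(473,152),(36,20,58))]
s=least_squares(f,[0.554,-0.338,0.3],loss='soft_l1'); print('cell',s.x,np.degrees(s.x[2])); print(f(s.x,True).round(1))
E
```

```text
[ 0.43269181 -0.29098877  1.78783902] 102.43563038768485
[[-0.2 -1.2]
 [-0.1  0.1]
 [ 0.2 -0.1]
 [ 1.3 -0.6]
 [-0.8  0.3]
 [ 0.2  0.1]
 [-0.  -0.8]
 [-0.2 -1.5]]
home [[ 0.4327 -0.291   0.044 ]]
lips [[ 0.4413 -0.3301  0.044 ]]
lead [[ 0.4538 -0.3867  0.044 ]]
piv [[ 0.3926 -0.3203  0.04  ]]
vp [ 0.35243806 -0.30678338  0.074     ] [ 0.35389536 -0.30754181  0.074     ] [ 0.39476856 -0.32539626  0.04      ]
cell [ 0.55653075 -0.34030705  0.34535272] 19.78725319986967
[[ 0.3  0.5]
 [ 0.   0.4]
 [-1.2  0. ]
 [-0.1 -1.1]
 [-0.1  0.2]
 [-0.  -0.3]
 [-0.8  1. ]
 [-0.6  0.4]
 [ 0.5 -0.6]
 [ 0.5 -0.1]]
```

```bash
python3 - <<'E'
from h import *
print('seam',ray((268,122),'top',0),ray((447,228),'side',0))
for z in (0,.05,.1,.2): print(z,ray((262,110),'top',z).round(3),ray((455,228),'side',z).round(3))
print('box bottom',[ray(q,'side',0).round(3) for q in ((288,132),(380,148))],[ray(q,'top',0).round(3) for q in ((246,298),(212,190))])
print('box top',[(z,ray((237,300),'top',z).round(3),ray((395,80),'side',z).round(3),ray((281,58),'side',z).round(3)) for z in (.1,.15,.2,.25)])
for t in ['film_holder','slide_carton','agate_mortar','timer','dropper_bottle','vial_d']:
    for n in ('top',):
        print(t,n,[(r['confidence'],[round(float(v),4) for v in r['point']]) for r in tip_of(t,n)[:2]])
E
python3 - <<'E'
import cv2
a=cv2.imread('pics/top0.png')[60:320,100:420]; cv2.imwrite('pics/t3.png',cv2.resize(a,None,fx=2.3,fy=2.3))
a=cv2.imread('pics/side0.png')[0:260,230:550]; cv2.imwrite('pics/s3.png',cv2.resize(a,None,fx=2.3,fy=2.3))
E
```

```text
seam [ 0.64953221 -0.25941836  0.        ] [ 0.64825385 -0.25611016  0.        ]
0 [ 0.679 -0.244  0.   ] [ 0.661 -0.248  0.   ]
0.05 [ 0.664 -0.25   0.05 ] [ 0.664 -0.28   0.05 ]
0.1 [ 0.649 -0.256  0.1  ] [ 0.667 -0.313  0.1  ]
0.2 [ 0.619 -0.268  0.2  ] [ 0.673 -0.377  0.2  ]
box bottom [array([ 0.259, -0.221,  0.   ]), array([ 0.447, -0.154, -0.   ])] [array([ 0.229, -0.217,  0.   ]), array([ 0.482, -0.13 ,  0.   ])]
box top [(0.1, array([ 0.239, -0.212,  0.1  ]), array([ 0.418, -0.058,  0.1  ]), array([ 0.184, -0.129,  0.1  ])), (0.15, array([ 0.246, -0.221,  0.15 ]), array([ 0.437, -0.107,  0.15 ]), array([ 0.219, -0.174,  0.15 ])), (0.2, array([ 0.253, -0.229,  0.2  ]), array([ 0.457, -0.156,  0.2  ]), array([ 0.254, -0.218,  0.2  ])), (0.25, array([ 0.26 , -0.237,  0.25 ]), array([ 0.476, -0.206,  0.25 ]), array([ 0.289, -0.263,  0.25 ]))]
film_holder top [(0.95, [0.5831, -0.5009, -0.0026])]
slide_carton top [(0.88, [0.5431, -0.1709, -0.0029])]
agate_mortar top [(0.71, [0.297, -0.3628, -0.002])]
timer top [(0.83, [0.3419, -0.4579, -0.0029]), (0.74, [0.3004, -0.3637, 0.0023])]
dropper_bottle top [(0.63, [0.4041, -0.523, 0.0008])]
vial_d top [(0.54, [0.5296, -0.4494, 0.0015])]
```

View pics/t3.png

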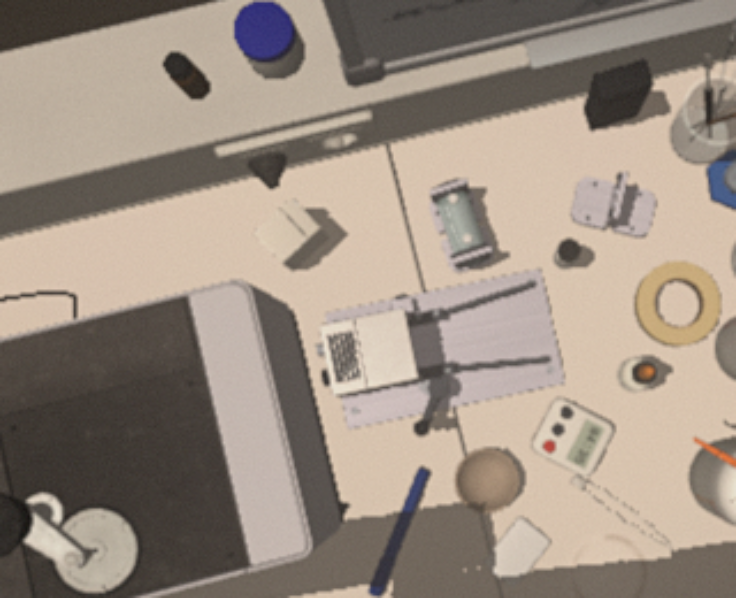

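View pics/s3.png

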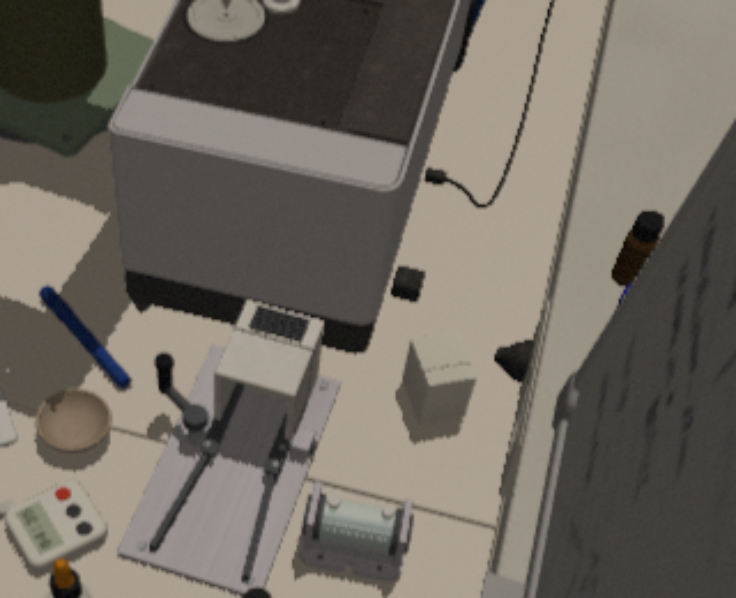

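play_rows(
  translation=[
    [2.7,3.5,0],
    [2.7,3.5,0],
    [2.7,3.5,0],
    [2.7,3.5,0],
    [2.7,3.5,-1],
    [2.7,3.5,-2],
    [2,2.5,-3],
    [0,0,-2],
  ],
  delta_rot=[
    [0,0,0],
    [0,0,0],
    [0,0,0],
    [0,0,0],
    [0,0,0],
    [0,0,0],
    [0,0,0],
    [0,0,0],
  ],
  claw=[5,5,5,5,5,5,5,5],
  force=40,
)

```text
clock: 2.3
ee_pos: [0.3517, -0.309, 0.3275]
eef_rot: [[0.282, -0.959, 0.009], [-0.959, -0.282, -0.012], [0.014, -0.005, -1.0]]
force: [-0.8, -0.7, -1.0]
grip_width: 0.0497
```

play_rows(
  translation=[
    [0.1,0.2,-3],
    [0,0,-3],
    [0,0,-1.5],
    [0,0,-0.5],
    [0,0,0],
    [0,0,0],
    [0,0,0],
    [0,0,0],
  ],
  delta_rot=[
    [0.7,0.5,0],
    [0,0,0],
    [0,0,0],
    [0,0,0],
    [0,0,0],
    [0,0,0],
    [0,0,0],
    [0,0,0],
  ],
  claw=[5,5,5,5,0,0,0,0],
  force=40,
)

```text
clock: 3.1
ee_pos: [0.3543, -0.3051, 0.2459]
eef_rot: [[0.287, -0.958, 0.001], [-0.958, -0.287, -0.002], [0.002, -0.001, -1.0]]
force: [0.0, -0.5, -0.2]
grip_width: 0.0217
```

```bash
python3 - <<'E'
from h import *
s=get_state(); print(s['clock'],s['ee_pos'],s['force'],s['moment'],s['grip_width'])
a=snapshot('side')[60:260,230:470]; cv2.imwrite('pics/s5.png',cv2.resize(a,None,fx=3,fy=3))
E
```

```text
3.1 [ 0.35426853 -0.30507243  0.24588513] [ 0.02205179 -0.50437002 -0.19617851] [-0.01861981  0.02037696  0.04501565] 0.021667156506936465
```

View pics/s5.png

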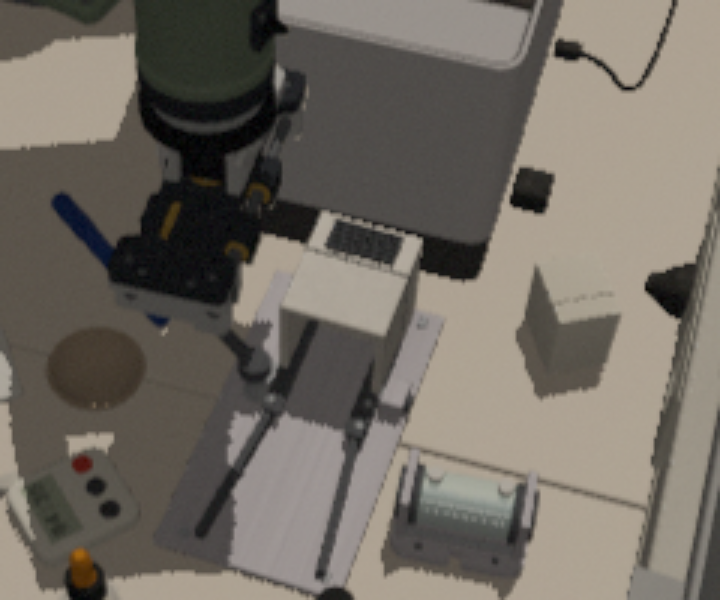

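play_rows(
  translation=[
    [0,0,0],
    [0,0,0],
    [0,0,0],
    [0,0,0],
    [-0.17,-0.72,0],
    [-0.04,-0.73,0],
    [0.09,-0.72,0],
    [0.22,-0.7,0],
  ],
  delta_rot=[
    [0,0,0],
    [0,0,0],
    [0,0,0],
    [0,0,0],
    [0,0,0],
    [0,0,0],
    [0,0,0],
    [0,0,0],
  ],
  claw=[0,0,0,0,0,0,0,0],
)

```text
clock: 3.95
ee_pos: [0.3527, -0.3245, 0.2456]
eef_rot: [[0.289, -0.957, -0.013], [-0.957, -0.289, 0.034], [-0.036, 0.002, -0.999]]
force: [-8.7, 11.9, 13.3]
grip_width: 0.0125
```

play_rows(
  translation=[
    [0.0,-1.0,0],
    [0.1,-1.0,0],
    [0.25,-1.0,0],
    [0.4,-0.9,0],
  ],
  delta_rot=[
    [-1.5,-0.5,0],
    [-1,0,0],
    [-1,0,0],
    [-1,0,0],
  ],
  claw=[0,0,0,0],
)

```text
clock: 4.35
ee_pos: [0.3602, -0.3524, 0.2457]
eef_rot: [[0.287, -0.958, -0.01], [-0.958, -0.287, -0.001], [-0.001, 0.01, -1.0]]
force: [2.6, 19.2, 15.1]
grip_width: 0.0121
```

play_rows(
  translation=[
    [0.7,-0.3,0],
    [0.6,-0.25,0],
    [0.6,-0.2,0],
    [0,0,0],
  ],
  delta_rot=[
    [0,0.5,0],
    [0,0,0],
    [0,0,0],
    [0,0,0],
  ],
  claw=[0,0,0,0],
)

```text
clock: 4.75
ee_pos: [0.3748, -0.3587, 0.246]
eef_rot: [[0.293, -0.955, -0.041], [-0.956, -0.294, 0.006], [-0.018, 0.038, -0.999]]
force: [4.7, 1.0, -1.8]
grip_width: 0.012
```

```bash
python3 - <<'E'
from h import *
s=get_state(); print(s['clock'],s['ee_pos'],s['force'],s['moment'],s['grip_width'])
a=snapshot('side')[60:260,230:470]; cv2.imwrite('pics/s6.png',cv2.resize(a,None,fx=3,fy=3))
E
```

```text
4.75 [ 0.37477473 -0.35873314  0.24604571] [ 4.71249674  0.99283481 -1.8363654 ] [ 0.10376207 -1.18919868  0.05600694] 0.011987893729640955
```

View pics/s6.png

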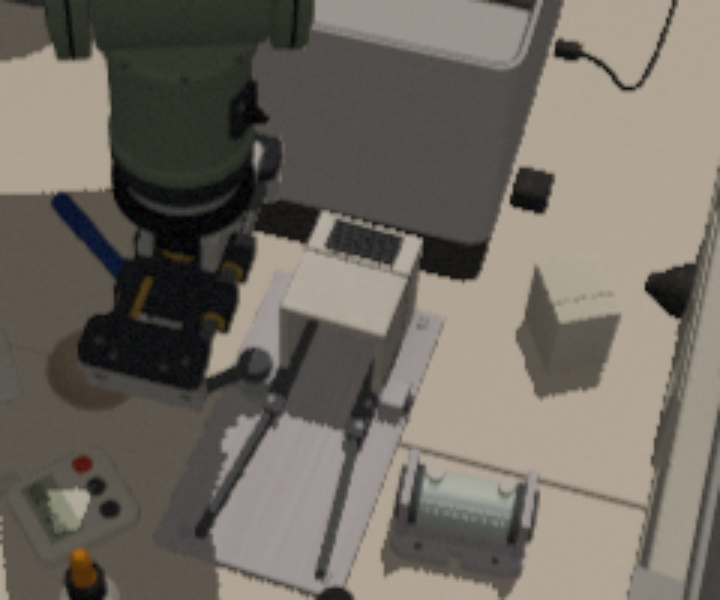

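play_rows(
  translation=[
    [0.3,-0.1,0],
    [0.3,0,0],
    [0,0,0],
    [0,0,0],
    [0,0,0],
    [0,0,2],
    [0,0,3],
  ],
  delta_rot=[
    [-0.3,-2,0],
    [0,-1,0],
    [0,0,0],
    [0,0,0],
    [0,0,0],
    [0,0,0],
    [0,0,0],
  ],
  claw=[0,0,5,5,5,5,5],
)

```text
clock: 5.5
ee_pos: [0.3735, -0.3598, 0.2935]
eef_rot: [[0.299, -0.954, -0.015], [-0.954, -0.299, 0.008], [-0.012, 0.012, -1.0]]
force: [-0.4, -0.1, 0.8]
grip_width: 0.048
```

```bash
python3 - <<'E'
from h import *
s=get_state(); print(s['clock'],s['ee_pos'],s['eef_rot'][:,2],s['force'],s['grip_width'])
a=snapshot('side')[60:260,230:470]; cv2.imwrite('pics/s7.png',cv2.resize(a,None,fx=3,fy=3))
for n in ['cam_post']: print([(r['confidence'],[round(float(v),4) for v in r['point']]) for r in tip_of(n,'side')[:2]])
E
```

```text
5.5 [ 0.37345647 -0.35975296  0.29348054] [-0.0147935   0.00805293 -0.99985814] [-0.39552132 -0.09991107  0.80005266] 0.047972668445024576
[(0.61, [0.3732, -0.3602, 0.0528])]
```

View pics/s7.png

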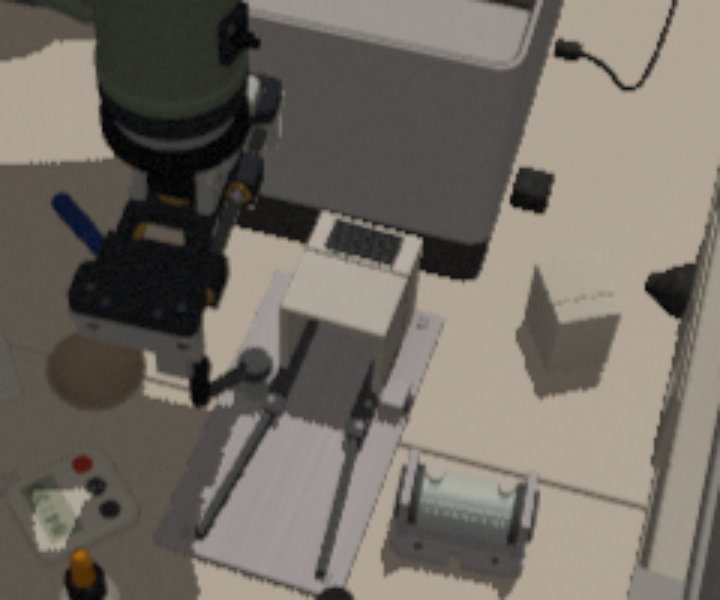

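play_rows(
  translation=[
    [0,0,3],
    [3,0.3,1],
    [4,0.4,0],
    [4,0.4,0],
    [4,0.4,0],
    [3,0.4,0],
    [0.5,0,-2],
  ],
  delta_rot=[
    [-0.5,-0.9,2.4],
    [0,0,0],
    [0,0,0],
    [0,0,0],
    [0,0,0],
    [0,0,0],
    [0,0,0],
  ],
  claw=[6,6,6,6,6,6,6],
)

```text
clock: 6.3
ee_pos: [0.5685, -0.3416, 0.3184]
eef_rot: [[0.339, -0.941, 0.019], [-0.941, -0.339, -0.016], [0.022, -0.012, -1.0]]
force: [0.5, -0.6, 0.3]
grip_width: 0.06
```

```bash
python3 - <<'E'
from h import *
s=get_state(); print(s['clock'],s['ee_pos'],s['eef_rot'],s['force'],s['grip_width'])
a=snapshot('side')[60:300,230:480]; cv2.imwrite('pics/s8.png',cv2.resize(a,None,fx=2.5,fy=2.5))
a=snapshot('top')[60:260,200:450]; cv2.imwrite('pics/t8.png',cv2.resize(a,None,fx=2.5,fy=2.5))
E
```

```text
6.3 [ 0.56852383 -0.34164899  0.31837096] [[ 0.33875891 -0.94067983  0.01907498]
 [-0.9406247  -0.33906577 -0.01611168]
 [ 0.02162361 -0.01248442 -0.99968823]] [ 0.46666503 -0.62128864  0.2624442 ] 0.06002289704541157
```

View pics/s8.png

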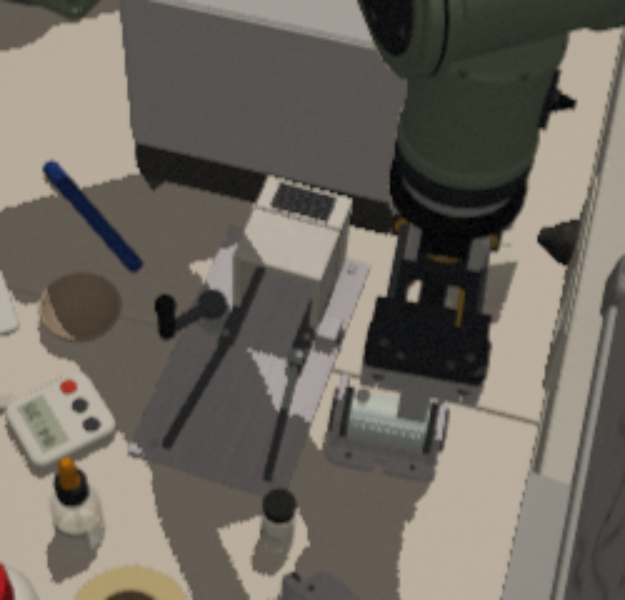

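View pics/t8.png

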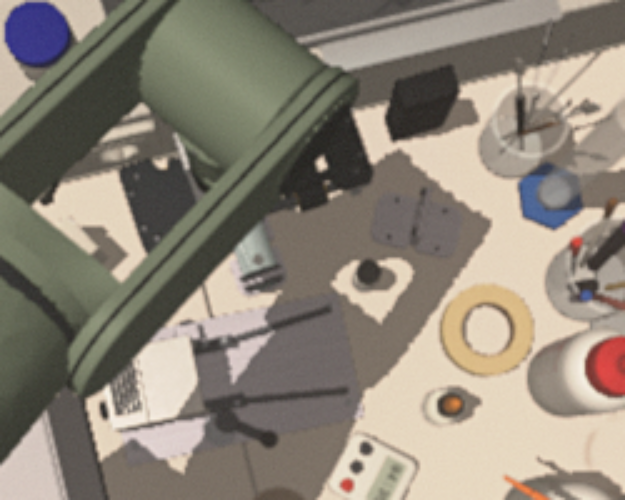

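play_rows(
  translation=[
    [-1.1,0.1,-2],
    [0,0,-2],
    [0,0,-1.5],
    [0,0,0],
  ],
  delta_rot=[
    [0.9,1.1,0],
    [0,0,0],
    [0,0,0],
    [0,0,0],
  ],
  claw=[6,6,6,6],
)

```text
clock: 6.8
ee_pos: [0.5514, -0.3392, 0.2532]
eef_rot: [[0.338, -0.941, -0.016], [-0.941, -0.338, 0.011], [-0.016, 0.012, -1.0]]
force: [-0.6, 0.2, -0.8]
grip_width: 0.06
```

```bash
python3 - <<'E'
from h import *
s=get_state(); print(s['clock'],s['ee_pos'],s['eef_rot'],s['force'],s['grip_width'])
a=snapshot('side')[160:270,330:450]; cv2.imwrite('pics/s9.png',cv2.resize(a,None,fx=5,fy=5))
E
```

```text
6.8 [ 0.55142169 -0.33923775  0.25319807] [[ 0.33752906 -0.94117729 -0.01610708]
 [-0.94118746 -0.33771566  0.01069094]
 [-0.01550168  0.01155128 -0.99981312]] [-0.62262997  0.24826196 -0.77990509] 0.06001445366531194
```

View pics/s9.png

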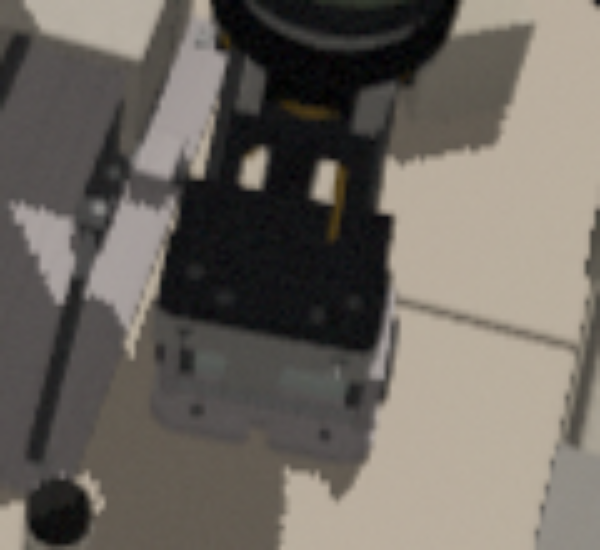

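play_rows(
  translation=[
    [0.4,-0.1,-1.5],
    [0.1,0,-1.3],
    [0,0,-0.4],
    [0,0,0],
  ],
  delta_rot=[
    [-0.6,-0.8,0],
    [0,0,0],
    [0,0,0],
    [0,0,0],
  ],
  claw=[6,6,6,6],
)

```text
clock: 7.25
ee_pos: [0.5578, -0.3423, 0.2257]
eef_rot: [[0.337, -0.942, 0.005], [-0.942, -0.337, -0.006], [0.007, -0.003, -1.0]]
force: [-0.5, -0.2, -1.0]
grip_width: 0.0602
```

play_rows(
  translation=[
    [0,0.2,-0.5],
    [0,0,0],
    [0,0,0],
    [0,0,0],
    [0,0,0],
    [0,0,0],
    [0,0,0],
    [0,0,0],
  ],
  delta_rot=[
    [0.3,0.3,0],
    [0,0,0],
    [0,0,0],
    [0,0,0],
    [0,0,0],
    [0,0,0],
    [0,0,0],
    [0,0,0],
  ],
  claw=[6,0,0,0,0,0,0,0],
  force=50,
)

```text
clock: 8.05
ee_pos: [0.5584, -0.3402, 0.2226]
eef_rot: [[0.337, -0.942, 0.001], [-0.942, -0.337, -0.001], [0.001, -0.001, -1.0]]
force: [-0.4, 0.9, 0.0]
grip_width: 0.033
```

play_rows(
  translation=[
    [0,0,1],
    [0,0,2],
    [0,0,2],
    [0,0,2],
  ],
  delta_rot=[
    [0,0,0],
    [0,0,0],
    [0,0,0],
    [0,0,0],
  ],
  claw=[0,0,0,0],
)

```text
clock: 8.45
ee_pos: [0.5547, -0.3377, 0.2865]
eef_rot: [[0.337, -0.941, -0.014], [-0.941, -0.337, 0.01], [-0.014, 0.009, -1.0]]
force: [0.8, 0.9, -5.5]
grip_width: 0.0331
```

```bash
python3 - <<'E'
from h import *
s=get_state(); print(s['clock'],s['q'],s['ee_pos'],s['eef_rot'][:,2],s['force'],s['moment'],s['grip_width'])
a=snapshot('side')[120:290,300:480]; cv2.imwrite('pics/s10.png',cv2.resize(a,None,fx=4,fy=4))
E
```

```text
8.45 [-6.79848468e-01  4.75216888e-01  1.44212236e+00 -6.67824685e-04
  1.24114530e+00  5.47608890e-01] [ 0.55472519 -0.3377175   0.28647415] [-0.01353285  0.01012758 -0.99985714] [ 0.78474985  0.87205006 -5.49387642] [-0.05602533 -0.00752791  0.00318723] 0.03308434110789532
```

View pics/s10.png

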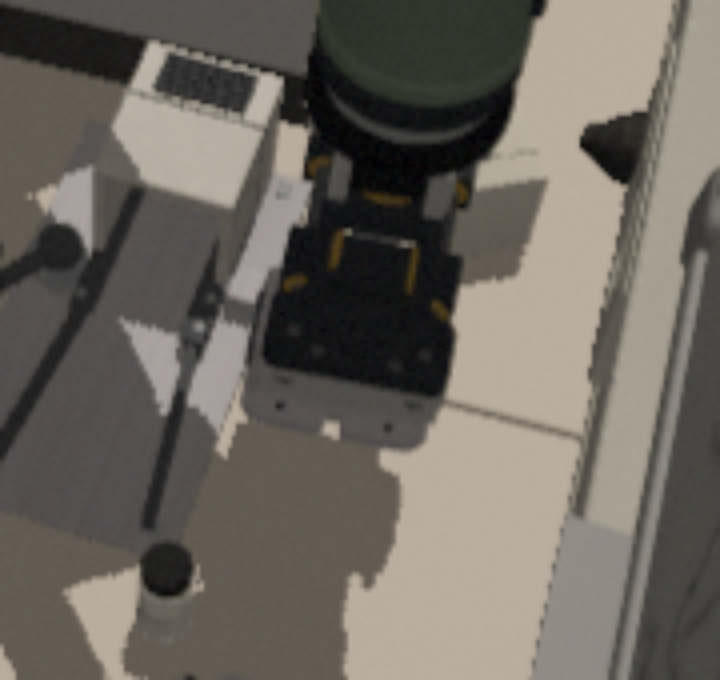

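play_rows(
  translation=[
    [0,-0.4,1],
    [-1,-0.6,0.5],
    [-1,-0.6,0],
    [-1,-0.5,0],
    [-1.1,-0.5,0],
    [-1.1,-0.5,0],
    [-1.1,-0.5,0],
    [-1.1,-0.5,0],
    [-1.1,-0.5,0],
    [-1,-0.5,0],
  ],
  delta_rot=[
    [-0.5,-0.7,8],
    [0,0,8],
    [0,0,8],
    [0,0,8],
    [0,0,8],
    [0,0,8],
    [0,0,8],
    [0,0,8],
    [0,0,8],
    [0,0,5],
  ],
  claw=[0,0,0,0,0,0,0,0,0,0],
)

```text
clock: 9.5
ee_pos: [0.4557, -0.388, 0.2996]
eef_rot: [[0.985, 0.175, -0.004], [0.175, -0.985, 0.007], [-0.003, -0.007, -1.0]]
force: [0.0, -0.9, -5.1]
grip_width: 0.0331
```

```bash
python3 - <<'E'
from h import *
s=get_state(); R=s['eef_rot']; print(s['clock'],s['q'],s['ee_pos'],R[:,2],np.degrees(np.arctan2(R[1,0],R[0,0])),s['force'],s['grip_width'])
a=snapshot('side')[120:290,260:440]; cv2.imwrite('pics/s11.png',cv2.resize(a,None,fx=4,fy=4))
a=snapshot('top')[100:290,200:400]; cv2.imwrite('pics/t11.png',cv2.resize(a,None,fx=3,fy=3))
E
```

```text
9.5 [-0.85018131  0.35987938  1.57605848  0.00164865  1.21314162 -1.02657813] [ 0.4557155  -0.38797541  0.29962734] [-0.00377941  0.00664423 -0.99997078] 10.073921061842672 [ 0.04675926 -0.85442588 -5.07195909] 0.033098252908703975
```

View pics/s11.png

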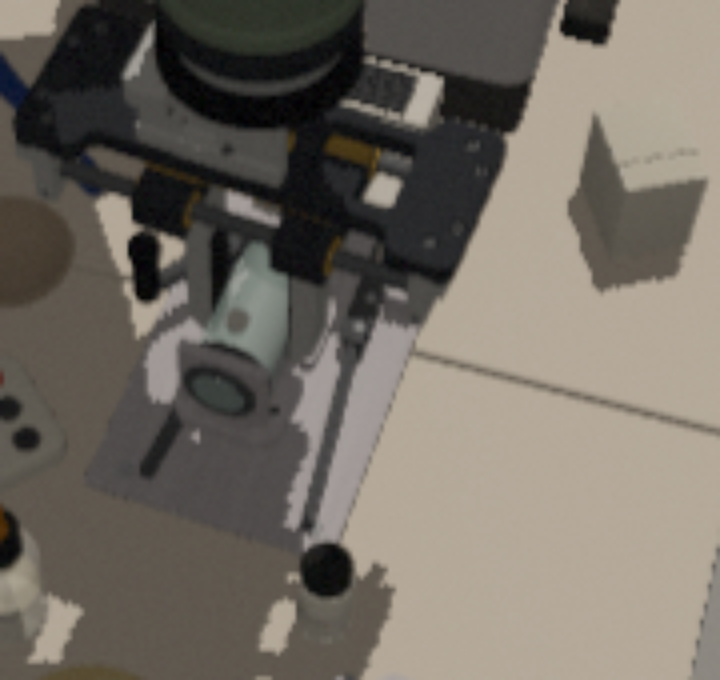

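View pics/t11.png

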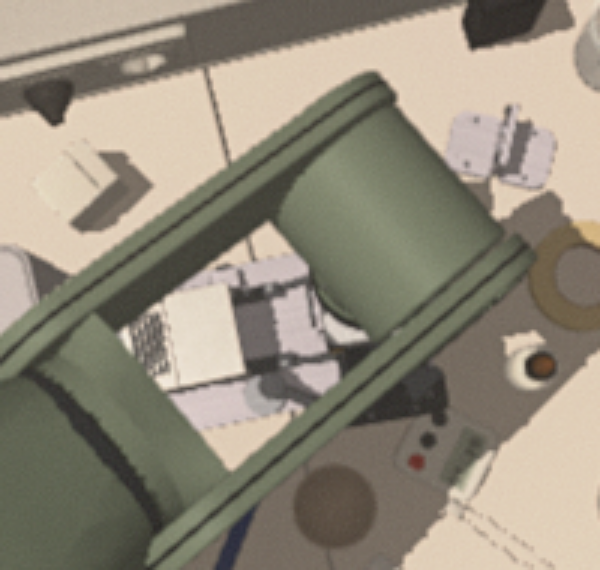

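play_rows(
  translation=[
    [-0.1,-0.2,-1],
    [0,-0.1,-2],
    [0,0,-2],
    [0,0,-1],
    [0,0,0],
  ],
  delta_rot=[
    [-0.4,-0.2,2.4],
    [0,0,0],
    [0,0,0],
    [0,0,0],
    [0,0,0],
  ],
  claw=[0,0,0,0,0],
)

```text
clock: 10.1
ee_pos: [0.4556, -0.3904, 0.2373]
eef_rot: [[0.98, 0.2, 0.002], [0.2, -0.98, -0.0], [0.002, 0.001, -1.0]]
force: [0.5, -0.5, -5.1]
grip_width: 0.0331
```

```bash
python3 - <<'E'
from h import *
s=get_state(); R=s['eef_rot']; print(s['clock'],s['ee_pos'],R[:,2],np.degrees(np.arctan2(R[1,0],R[0,0])),s['force'],s['grip_width'])
a=snapshot('side')[120:290,260:440]; cv2.imwrite('pics/s12.png',cv2.resize(a,None,fx=4,fy=4))
p=np.array([0.4327,-0.291,np.radians(102.44)]); g=s['ee_pos']+.1846*R[:,2]; print(g,(g[:2]-p[:2])@R2(p[2])*1e3)
E
```

```text
10.1 [ 0.45557168 -0.39038618  0.23728525] [ 1.65702528e-03 -3.07863057e-04 -9.99998580e-01] 11.557657571255703 [ 0.47346064 -0.54807549 -5.10519701] 0.03308107184990754
[ 0.45587756 -0.39044301  0.05268551] [-102.10114574   -1.21167685]
```

View pics/s12.png

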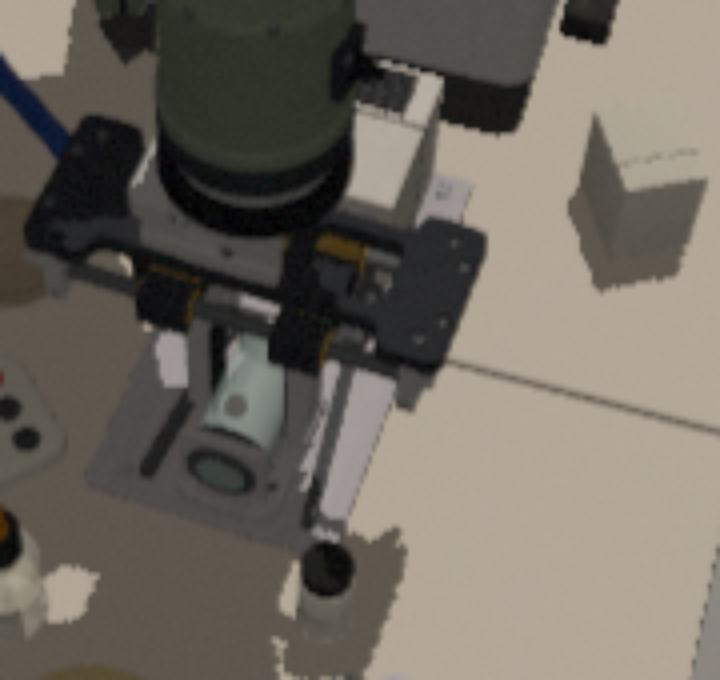

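play_rows(
  translation=[
    [-0.1,0,-0.4],
    [0,0,-0.3],
    [0,0,-0.2],
    [0,0,0],
  ],
  delta_rot=[
    [0,-0.1,0.8],
    [0,0,0],
    [0,0,0],
    [0,0,0],
  ],
  claw=[0,0,0,0],
)

```text
clock: 10.55
ee_pos: [0.4561, -0.3913, 0.2314]
eef_rot: [[0.977, 0.215, 0.008], [0.215, -0.977, -0.005], [0.007, 0.007, -1.0]]
force: [-0.1, 0.5, -5.9]
grip_width: 0.0331
```

play_rows(
  translation=[
    [-0.1,0,-0.2],
    [0,0,-0.2],
    [0,0,0],
  ],
  delta_rot=[
    [0.3,0.45,0],
    [0,0,0],
    [0,0,0],
  ],
  claw=[0,0,0],
)

```text
clock: 10.85
ee_pos: [0.4554, -0.392, 0.2287]
eef_rot: [[0.977, 0.215, 0.001], [0.215, -0.977, -0.002], [0.001, 0.002, -1.0]]
force: [-0.5, 0.9, -5.9]
grip_width: 0.0331
```

play_rows(
  translation=[
    [0,0,-0.15],
    [0,0,-0.15],
    [0,0,0],
  ],
  delta_rot=[
    [0,0,0],
    [0,0,0],
    [0,0,0],
  ],
  claw=[0,0,0],
)

```text
clock: 11.15
ee_pos: [0.456, -0.3926, 0.2287]
eef_rot: [[0.977, 0.215, 0.003], [0.215, -0.977, -0.004], [0.002, 0.004, -1.0]]
force: [0.0, -0.3, -5.3]
grip_width: 0.0331
```

play_rows(
  translation=[
    [-0.1,0.1,-0.3],
    [0,0,-0.3],
    [0,0,-0.1],
  ],
  delta_rot=[
    [0.2,0.2,0],
    [0,0,0],
    [0,0,0],
  ],
  claw=[0,0,0],
)

```text
clock: 11.45
ee_pos: [0.4571, -0.3937, 0.2286]
eef_rot: [[0.977, 0.215, 0.005], [0.215, -0.977, -0.007], [0.004, 0.008, -1.0]]
force: [-0.4, 0.8, -3.8]
grip_width: 0.0331
```

play_rows(
  translation=[
    [-0.2,0.1,-0.1],
    [0,0,0],
    [0,0,0],
    [0,0,0],
    [0,0,0],
    [0,0,2],
    [0,0,3],
  ],
  delta_rot=[
    [0.3,0.2,0],
    [0,0,0],
    [0,0,0],
    [0,0,0],
    [0,0,0],
    [0,0,0],
    [0,0,0],
  ],
  claw=[0,0,6,6,6,6,6],
)

```text
clock: 12.15
ee_pos: [0.4538, -0.3917, 0.2732]
eef_rot: [[0.977, 0.214, -0.003], [0.215, -0.977, 0.005], [-0.002, -0.005, -1.0]]
force: [-0.1, 0.6, 0.2]
grip_width: 0.06
```

```bash
python3 - <<'E'
from h import *
s=get_state(); R=s['eef_rot']; print(s['clock'],s['ee_pos'],R[:,2],s['force'],s['grip_width'])
a=snapshot('side')[120:290,260:440]; cv2.imwrite('pics/s13.png',cv2.resize(a,None,fx=4,fy=4))
for n in ['cell_center','cell_end']: print([(r['confidence'],[round(float(v),4) for v in r['point']]) for r in tip_of(n,'side')[:2]])
E
```

```text
12.15 [ 0.45383417 -0.39166349  0.27322245] [-0.00334836  0.00467198 -0.99998348] [-0.06788242  0.55238119  0.24807364] 0.0599652477648255
[(0.9, [0.4562, -0.3984, 0.0463]), (0.32, [0.3849, -0.3145, 0.008])]
[(0.73, [0.4497, -0.3544, 0.0392]), (0.71, [0.5818, -0.4961, 0.0014])]
```

View pics/s13.png

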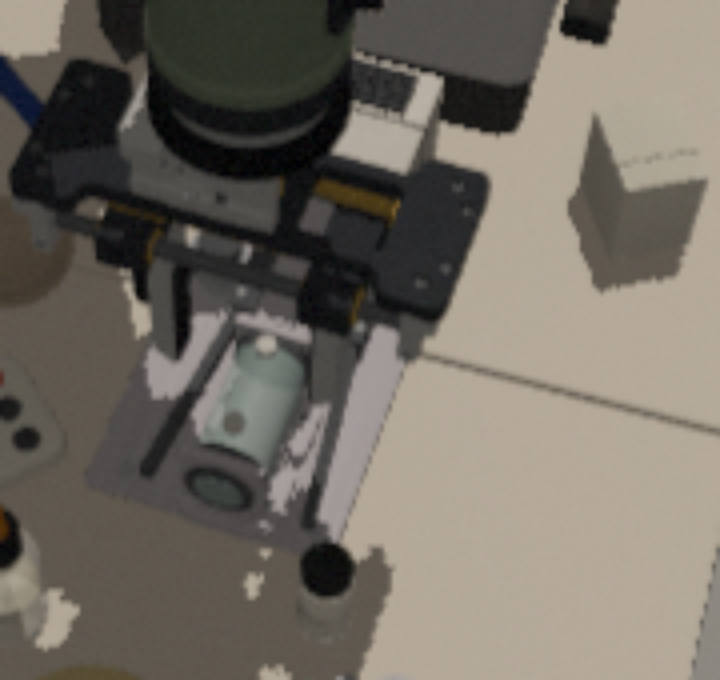

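play_rows(
  translation=[
    [0,0,2.5],
    [0.3,-1.5,0],
    [0.5,-2,0],
    [0.5,-2,0],
    [0.2,-0.6,-1],
    [0,0,-2],
  ],
  delta_rot=[
    [-0.3,-0.2,0],
    [0,0,0],
    [0,0,0],
    [0,0,0],
    [0,0,0],
    [0,0,0],
  ],
  claw=[6,4,1.6,1.6,1.6,1.6],
)

```text
clock: 12.9
ee_pos: [0.4696, -0.4568, 0.2643]
eef_rot: [[0.977, 0.215, 0.003], [0.215, -0.977, -0.004], [0.002, 0.005, -1.0]]
force: [-0.0, -0.5, 0.3]
grip_width: 0.0236
```

```bash
python3 - <<'E'
from h import *
s=get_state(); R=s['eef_rot']; print(s['clock'],s['ee_pos'],R[:,2],s['force'],s['grip_width'])
p=np.array([0.4327,-0.291,np.radians(102.44)]); g=s['ee_pos']+.199*R[:,2]; print(g,(g[:2]-p[:2])@R2(p[2])*1e3)
a=snapshot('side')[120:290,260:440]; cv2.imwrite('pics/s14.png',cv2.resize(a,None,fx=4,fy=4))
a=snapshot('top')[120:260,220:400]; cv2.imwrite('pics/t14.png',cv2.resize(a,None,fx=4,fy=4))
E
```

```text
12.9 [ 0.4696141  -0.45680107  0.26431326] [ 0.00276035 -0.00431462 -0.99998688] [-0.04523118 -0.53227404  0.30056548] 0.02360659714611154
[ 0.47016341 -0.45765967  0.06531587] [-170.81711977   -0.68249982]
```

View pics/s14.png

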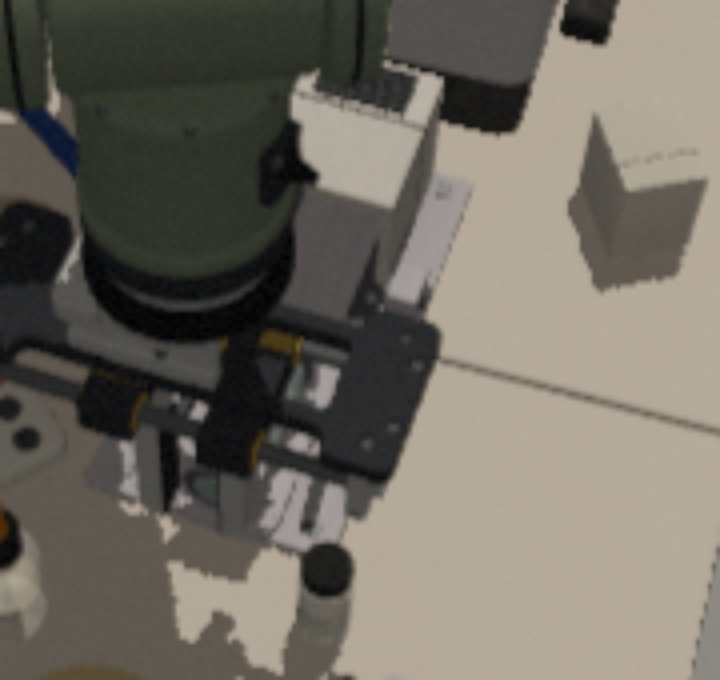

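View pics/t14.png

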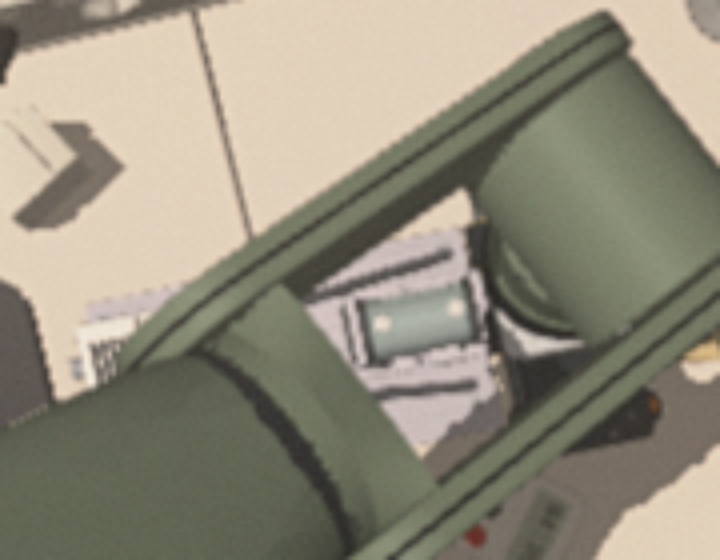

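```bash
python3 - <<'E'
from h import *
p=np.array([0.4327,-0.291,np.radians(102.44)])
for u,v in ((383,320),(455,303)):
    w=ray((u/4+220,v/4+120),'top',.073); print(w,(w[:2]-p[:2])@R2(p[2])*1e3)
w=ray((655/4+220,405/4+120),'top',.105); print('drop',w,(w[:2]-p[:2])@R2(p[2])*1e3)
E
```

```text
[ 0.45458159 -0.3764081   0.073     ] [-88.11656787  -2.96949181]
[ 0.46453891 -0.41636236  0.073     ] [-129.27776118   -4.08620571]
drop [ 0.40769193 -0.52238182  0.105     ] [-220.56230329   74.2645423 ]
```

play_rows(
  translation=[
    [-0.15,0.7,-1],
    [0,0,-1.5],
    [0,0,-1.5],
    [0,0,-0.5],
    [0,0,0],
  ],
  delta_rot=[
    [0.2,0.1,0],
    [0,0,0],
    [0,0,0],
    [0,0,0],
    [0,0,0],
  ],
  claw=[1.6,1.6,1.6,1.6,1.6],
)

```text
clock: 13.5
ee_pos: [0.4659, -0.4451, 0.2088]
eef_rot: [[0.976, 0.216, -0.008], [0.216, -0.976, 0.01], [-0.006, -0.012, -1.0]]
force: [0.4, -1.9, 0.5]
grip_width: 0.016
```

```bash
cat >> h.py <<'E'
p0=np.array([0.4327,-0.291,np.radians(102.44)])
def st(L=.199):
    s=get_state(); R=s['eef_rot']; g=s['ee_pos']+L*R[:,2]
    print(s['clock'],'tcp',s['ee_pos'].round(4),'z',R[:,2].round(3),'yaw',np.degrees(np.arctan2(R[1,0],R[0,0])).round(1),'F',s['force'].round(1),'w',round(s['grip_width'],4),'tip',g.round(4),'rail',((g[:2]-p0[:2])@R2(p0[2])*1e3).round(1),'Frail',(s['force'][:2]@R2(p0[2])).round(1))
E
python3 - <<'E'
from h import *
st()
a=snapshot('side')[120:290,260:440]; cv2.imwrite('pics/s15.png',cv2.resize(a,None,fx=4,fy=4))
E
```

```text
13.5 tcp [ 0.4659 -0.4451  0.2088] z [-0.008  0.01  -1.   ] yaw 12.5 F [ 0.4 -1.9  0.5] w 0.016 tip [ 0.4643 -0.443   0.0099] rail [-155.2    1.9] Frail [-1.9  0. ]
```

View pics/s15.png

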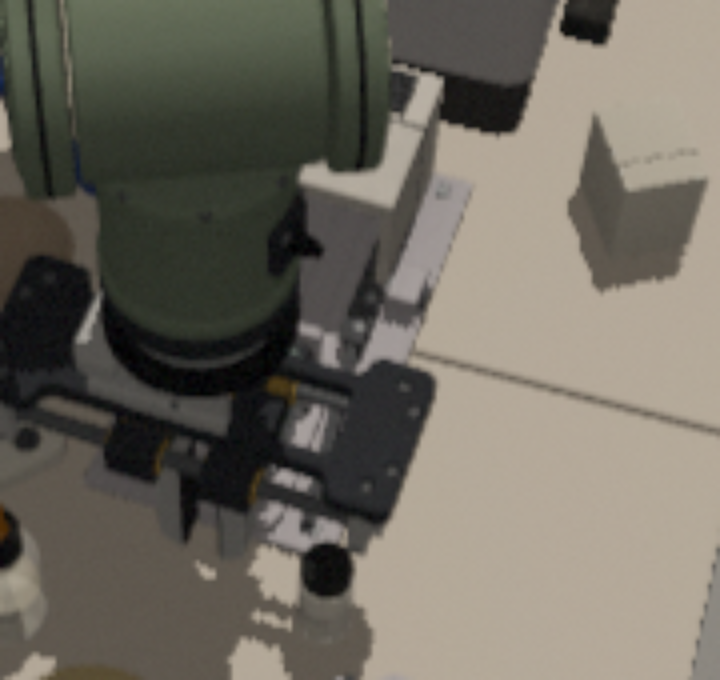

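play_rows(
  translation=[
    [-0.1,0.5,0.3],
    [-0.15,0.8,0],
    [-0.17,0.8,0],
    [-0.17,0.8,0],
    [-0.17,0.8,0],
    [-0.17,0.8,0],
  ],
  delta_rot=[
    [-0.4,-0.3,0],
    [0,0,0],
    [0,0,0],
    [0,0,0],
    [0,0,0],
    [0,0,0],
  ],
  claw=[1.6,1.6,1.6,1.6,1.6,1.6],
)

```text
clock: 14.15
ee_pos: [0.4562, -0.398, 0.215]
eef_rot: [[0.976, 0.216, 0.0], [0.216, -0.976, -0.002], [-0.0, 0.002, -1.0]]
force: [-0.1, -1.4, -1.2]
grip_width: 0.0157
```

```bash
python3 - <<'E'
from h import *
st()
a=snapshot('side')[120:290,260:440]; cv2.imwrite('pics/s16.png',cv2.resize(a,None,fx=4,fy=4))
a=snapshot('top')[120:260,220:400]; cv2.imwrite('pics/t16.png',cv2.resize(a,None,fx=4,fy=4))
E
```

```text
14.15 tcp [ 0.4562 -0.398   0.215 ] z [ 0.    -0.002 -1.   ] yaw 12.5 F [-0.1 -1.4 -1.2] w 0.0157 tip [ 0.4563 -0.3983  0.016 ] rail [-1.099e+02  1.000e-01] Frail [-1.3  0.4]
```

View pics/t16.png

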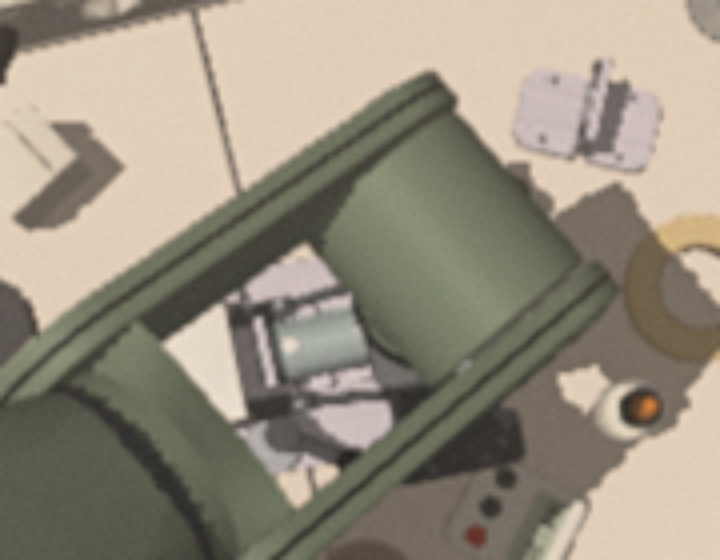

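play_rows(
  translation=[
    [-0.17,0.8,-0.3],
    [-0.17,0.8,-0.1],
    [-0.17,0.8,0],
    [-0.17,0.8,0],
    [-0.17,0.8,0],
  ],
  delta_rot=[
    [0.1,0,0],
    [0,0,0],
    [0,0,0],
    [0,0,0],
    [0,0,0],
  ],
  claw=[1.6,1.6,1.6,1.6,1.6],
)

```text
clock: 14.75
ee_pos: [0.4489, -0.3603, 0.2142]
eef_rot: [[0.976, 0.217, 0.008], [0.217, -0.976, -0.016], [0.004, 0.018, -1.0]]
force: [0.2, -6.1, 0.5]
grip_width: 0.0159
```

```bash
python3 - <<'E'
from h import *
st()
a=snapshot('side')[120:290,260:440]; cv2.imwrite('pics/s17.png',cv2.resize(a,None,fx=4,fy=4))
E
```

```text
14.75 tcp [ 0.4489 -0.3603  0.2142] z [ 0.008 -0.016 -1.   ] yaw 12.6 F [ 0.2 -6.1  0.5] w 0.0159 tip [ 0.4504 -0.3635  0.0152] rail [-74.6  -1.7] Frail [-6.   1.1]
```

View pics/s17.png

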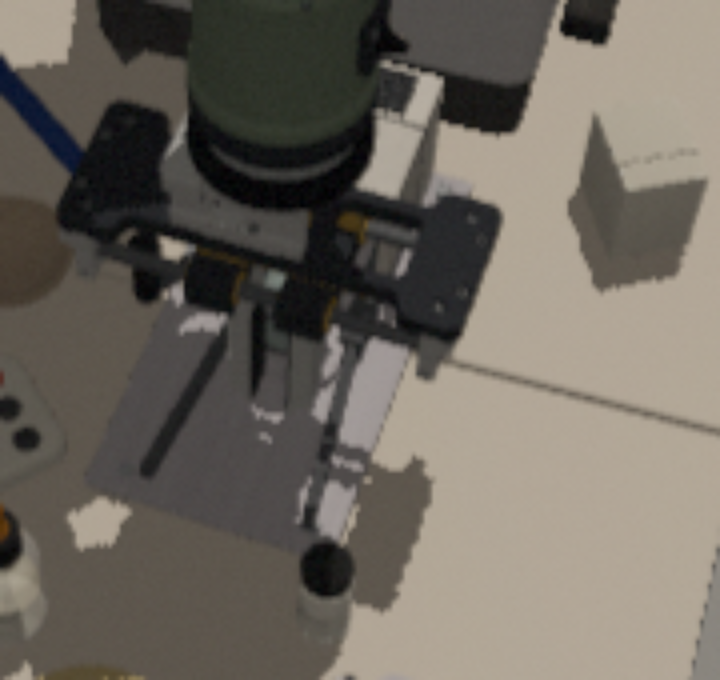

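play_rows(
  translation=[
    [-0.17,0.8,-0.2],
    [-0.17,0.8,0],
    [-0.15,0.7,0],
  ],
  delta_rot=[
    [1.0,0.4,0],
    [0.8,0.2,0],
    [0.5,0.1,0],
  ],
  claw=[1.6,1.6,1.6],
)

```text
clock: 15.1
ee_pos: [0.4445, -0.3404, 0.2144]
eef_rot: [[0.976, 0.22, 0.001], [0.22, -0.976, 0.008], [0.003, -0.008, -1.0]]
force: [1.7, -23.8, -6.7]
grip_width: 0.0162
```

```bash
python3 - <<'E'
from h import *
st()
E
```

```text
15.1 tcp [ 0.4445 -0.3404  0.2144] z [ 0.001  0.008 -1.   ] yaw 12.7 F [  1.7 -23.8  -6.7] w 0.0162 tip [ 0.4447 -0.3388  0.0154] rail [-49.3  -1.4] Frail [-23.6   3.5]
```

play_rows(
  translation=[
    [0,0.1,0],
    [0,0.1,0],
    [0,0,0],
  ],
  delta_rot=[
    [0,0,0],
    [0,0,0],
    [0,0,0],
  ],
  claw=[1.6,1.6,1.6],
)

```text
clock: 15.4
ee_pos: [0.4446, -0.3395, 0.215]
eef_rot: [[0.976, 0.219, 0.003], [0.219, -0.976, 0.002], [0.004, -0.001, -1.0]]
force: [0.2, -3.1, -0.2]
grip_width: 0.0159
```

```bash
python3 - <<'E'
from h import *
st()
a=snapshot('side')[120:230,300:420]; cv2.imwrite('pics/s18.png',cv2.resize(a,None,fx=5,fy=5))
a=snapshot('top')[150:260,220:340]; cv2.imwrite('pics/t18.png',cv2.resize(a,None,fx=5,fy=5))
E
```

```text
15.4 tcp [ 0.4446 -0.3395  0.215 ] z [ 0.003  0.002 -1.   ] yaw 12.7 F [ 0.2 -3.1 -0.2] w 0.0159 tip [ 0.4452 -0.339   0.016 ] rail [-49.6  -1.9] Frail [-3.1  0.5]
```

View pics/s18.png

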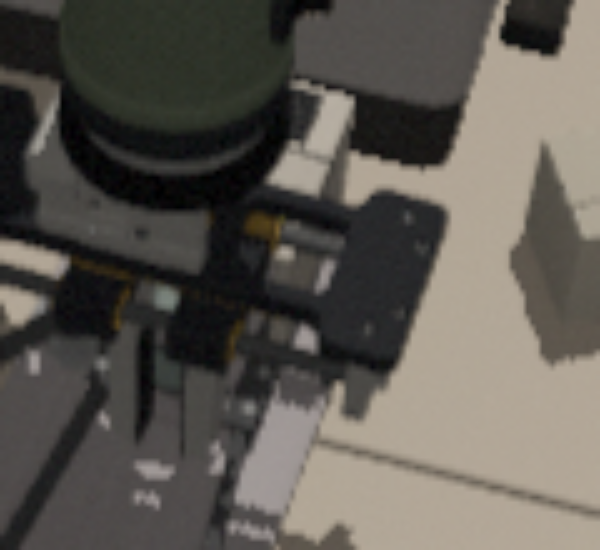

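View pics/t18.png

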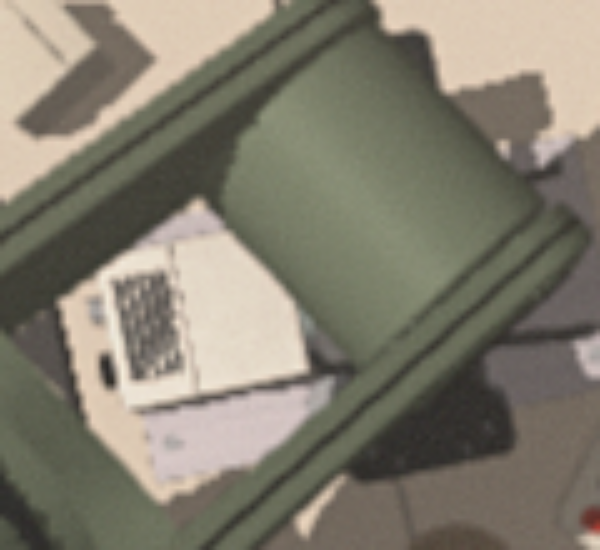

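play_rows(
  translation=[
    [0.2,-1,0],
    [0.5,-2.5,1],
    [0.8,-3.5,3],
    [0.5,-3,4],
    [0,-2,4],
    [0,0,0],
  ],
  delta_rot=[
    [0,0,0],
    [0,0,0],
    [0,0,0],
    [0,0,0],
    [0,0,0],
    [0,0,0],
  ],
  claw=[1.6,1.6,1.6,1.6,1.6,1.6],
)

```text
clock: 16.1
ee_pos: [0.463, -0.4571, 0.3328]
eef_rot: [[0.975, 0.221, -0.008], [0.222, -0.975, 0.029], [-0.002, -0.03, -1.0]]
force: [0.6, -0.4, 1.2]
grip_width: 0.0163
```

```bash
python3 - <<'E'
from h import *
st()
a=snapshot('side'); cv2.imwrite('pics/s19f.png',a); a=a[130:240,295:395]; cv2.imwrite('pics/s19.png',cv2.resize(a,None,fx=5.4,fy=5.4,interpolation=cv2.INTER_CUBIC))
a=snapshot('top'); cv2.imwrite('pics/t19f.png',a); a=a[170:260,230:340]; cv2.imwrite('pics/t19.png',cv2.resize(a,None,fx=6,fy=6,interpolation=cv2.INTER_CUBIC))
for n in ['cell_center','cell_end','cam_post']: print(n,[[(r['confidence'],[round(float(v),4) for v in r['point']]) for r in tip_of(n,c)[:2]] for c in ('side','top')])
E
```

```text
16.1 tcp [ 0.463  -0.4571  0.3328] z [-0.008  0.029 -1.   ] yaw 12.8 F [ 0.6 -0.4  1.2] w 0.0163 tip [ 0.4613 -0.4514  0.1339] rail [-162.8    6.6] Frail [-0.5 -0.5]
cell_center [[(0.71, [0.4307, -0.293, 0.0484]), (0.57, [0.583, -0.4948, 0.0007])], []]
cell_end [[(0.31, [0.3405, -0.4544, -0.0006])], []]
cam_post [[], []]
```

View pics/s19.png

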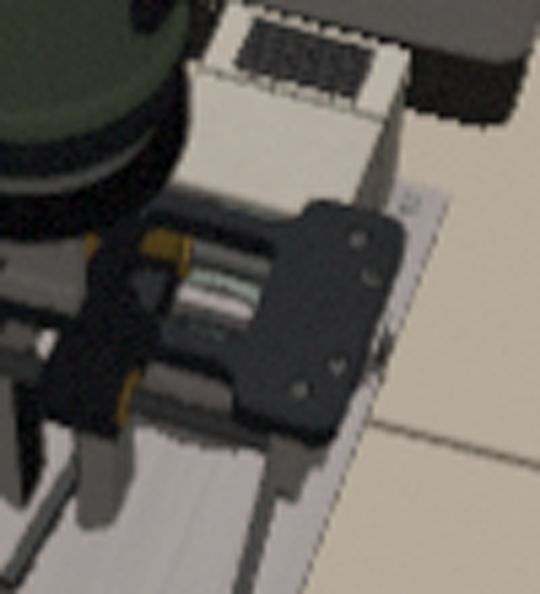

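View pics/t19.png

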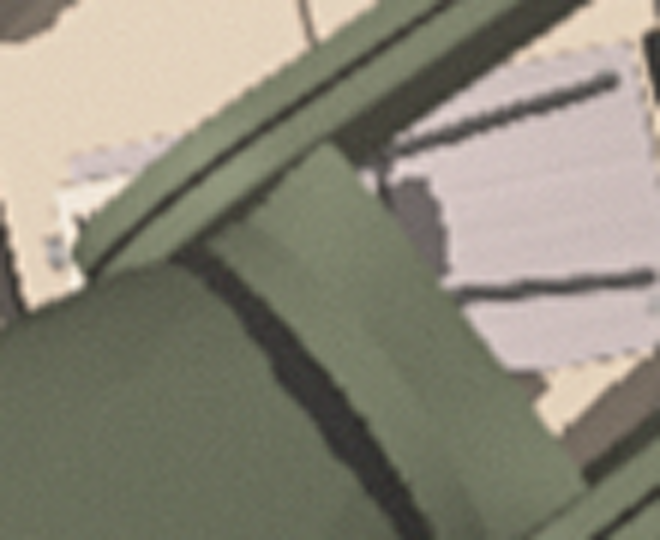

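play_rows(
  translation=[
    [-1,0.5,0],
    [-1.5,0.8,0],
    [-1.5,1,0],
    [-1.5,1,0],
    [-1.5,1.3,0],
    [-1,1.3,0],
    [-0.5,1.3,0],
    [-0.5,1.3,0],
    [0,1,0],
    [0,0.3,0],
  ],
  delta_rot=[
    [-1.5,-0.5,-8.3],
    [0,0,-8.3],
    [0,0,-8.3],
    [0,0,-8.3],
    [0,0,-8.3],
    [0,0,-8.3],
    [0,0,-8.3],
    [0,0,-8.3],
    [0,0,-8.3],
    [0,0,-8.3],
  ],
  claw=[5,5,5,5,5,5,5,5,5,5],
)

```text
clock: 17.5
ee_pos: [0.3671, -0.3438, 0.3153]
eef_rot: [[0.295, -0.955, 0.014], [-0.955, -0.295, 0.024], [-0.019, -0.02, -1.0]]
force: [0.9, -0.3, -0.4]
grip_width: 0.05
```

```bash
python3 - <<'E'
from h import *
st()
a=snapshot('side'); cv2.imwrite('pics/s20f.png',a); a=a[130:240,275:395]; cv2.imwrite('pics/s20.png',cv2.resize(a,None,fx=5.4,fy=5.4,interpolation=cv2.INTER_CUBIC))
a=snapshot('top'); cv2.imwrite('pics/t20f.png',a); a=a[170:260,230:340]; cv2.imwrite('pics/t20.png',cv2.resize(a,None,fx=6,fy=6,interpolation=cv2.INTER_CUBIC))
for n in ['cell_center','cell_end','cam_post']: print(n,[[(r['confidence'],[round(float(v),4) for v in r['point']]) for r in tip_of(n,c)[:2]] for c in ('side','top')])
E
```

```text
17.5 tcp [ 0.3671 -0.3438  0.3153] z [ 0.014  0.024 -1.   ] yaw -72.8 F [ 0.9 -0.3 -0.4] w 0.05 tip [ 0.3698 -0.3389  0.1164] rail [-33.3  71.7] Frail [-0.5 -0.8]
cell_center [[(0.61, [0.4282, -0.2887, 0.0471])], []]
cell_end [[(0.66, [0.4187, -0.2456, 0.0417]), (0.29, [0.3893, -0.3217, 0.0354])], []]
cam_post [[(0.59, [0.3758, -0.3633, 0.0509])], [(0.64, [0.5293, -0.4491, 0.0002])]]
```

View pics/s20.png

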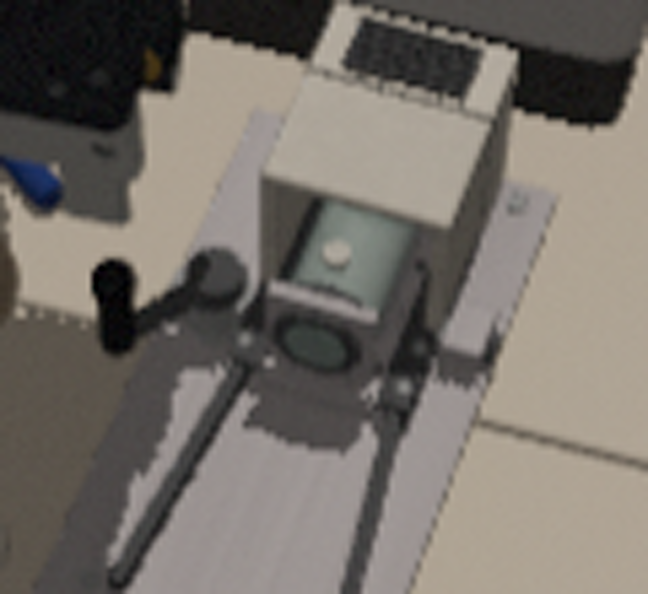

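View pics/t20.png

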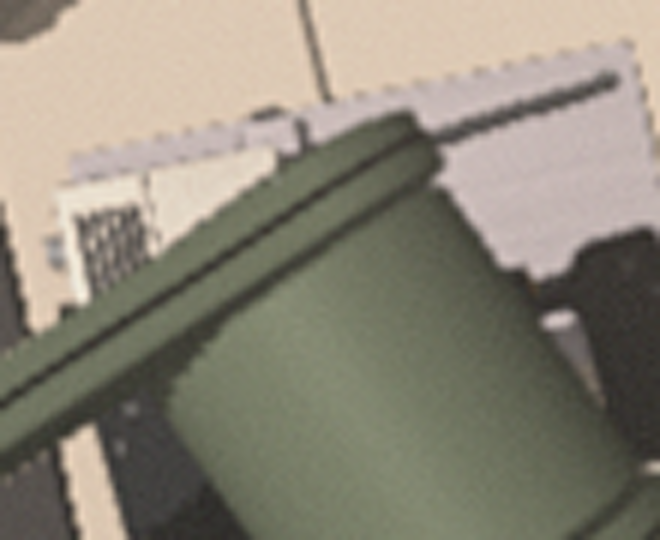

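```bash
python3 - <<'E'
from h import *
im=cv2.resize(cv2.imread('pics/s20f.png')[130:240,275:395],None,fx=5.4,fy=5.4,interpolation=cv2.INTER_CUBIC)
for d,c in ((0,(0,0,255)),(-8,(255,0,0))):
    L=np.array([(-21+d,0,73),(-36+d,20,64),(-36+d,-20,64),(-42+d,0,44),(-42+d,-16.5,44),(-42+d,16.5,44)])/1e3
    q=(proj(world(p0,L),'side')-[275,130])*5.4; print(d,q.round(0).tolist())
    for a in q: cv2.circle(im,tuple(int(v) for v in a),3,c,-1)
cv2.imwrite('pics/s20o.png',im)
E
```

```text
0 [[340.0, 255.0], [270.0, 288.0], [381.0, 321.0], [319.0, 350.0], [364.0, 364.0], [274.0, 337.0]]
-8 [[333.0, 273.0], [263.0, 306.0], [373.0, 339.0], [311.0, 368.0], [356.0, 382.0], [266.0, 355.0]]
```

View pics/s20o.png

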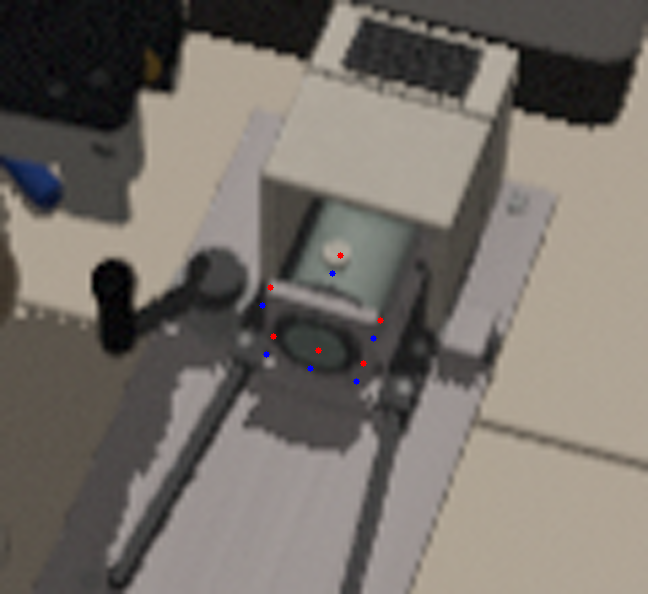

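```bash
python3 - <<'E'
from h import *
print(ray((112/5.4+275,268/5.4+130),'side',.074))
E
```

```text
[ 0.37458966 -0.35835734  0.074     ]
```

play_rows(
  translation=[
    [0.8,-1.5,0],
    [0,0,-1.5],
    [0,0,0],
  ],
  delta_rot=[
    [-1.2,0.7,0],
    [0,0,0],
    [0,0,0],
  ],
  claw=[5,5,5],
)

```text
clock: 18.2
ee_pos: [0.3759, -0.362, 0.301]
eef_rot: [[0.303, -0.953, 0.002], [-0.953, -0.303, 0.0], [0.001, -0.002, -1.0]]
force: [-0.5, 0.7, -1.0]
grip_width: 0.05
```

play_rows(
  translation=[
    [-0.1,0.2,-2.5],
    [0,0,-2],
    [0,0,-0.9],
    [0,0,0],
    [0,0,0],
    [0,0,0],
    [0,0,0],
    [0,0,0],
    [0,0,0],
    [0,0,0],
  ],
  delta_rot=[
    [0,0,0],
    [0,0,0],
    [0,0,0],
    [0,0,0],
    [0,0,0],
    [0,0,0],
    [0,0,0],
    [0,0,0],
    [0,0,0],
    [0,0,0],
  ],
  claw=[5,5,5,0,0,0,0,0,0,0],
  force=50,
)

```text
clock: 19.2
ee_pos: [0.3754, -0.3592, 0.25]
eef_rot: [[0.305, -0.952, 0.003], [-0.952, -0.305, 0.004], [-0.003, -0.004, -1.0]]
force: [0.4, -0.5, -4.3]
grip_width: 0.0119
```

```bash
python3 - <<'E'
from h import *
st(.18)
a=snapshot('side')[110:240,255:395]; cv2.imwrite('pics/s21.png',cv2.resize(a,None,fx=4.5,fy=4.5,interpolation=cv2.INTER_CUBIC))
E
```

```text
19.2 tcp [ 0.3754 -0.3592  0.25  ] z [ 0.003  0.004 -1.   ] yaw -72.3 F [ 0.4 -0.5 -4.3] w 0.0119 tip [ 0.3759 -0.3585  0.07  ] rail [-53.6  70. ] Frail [-0.6 -0.3]
```

View pics/s21.png

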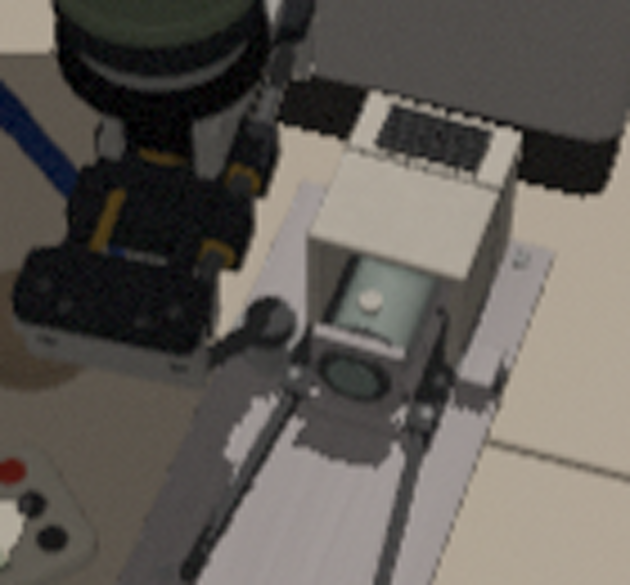

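play_rows(
  translation=[
    [-0.75,0.45,0],
    [-0.7,0.55,0],
    [-0.6,0.65,0],
    [-0.5,0.75,0],
    [-0.35,0.8,0],
  ],
  delta_rot=[
    [0,0,0],
    [0,0,0],
    [0,0,0],
    [0,0,0],
    [0,0,0],
  ],
  claw=[0,0,0,0,0],
)

```text
clock: 19.75
ee_pos: [0.3504, -0.3383, 0.2497]
eef_rot: [[0.299, -0.954, 0.03], [-0.953, -0.3, -0.039], [0.046, -0.016, -0.999]]
force: [-0.2, -15.6, -16.5]
grip_width: 0.0122
```

```bash
python3 - <<'E'
from h import *
st(.18)
E
```

```text
19.75 tcp [ 0.3504 -0.3383  0.2497] z [ 0.03  -0.039 -0.999] yaw -72.6 F [ -0.2 -15.6 -16.5] w 0.0122 tip [ 0.3557 -0.3454  0.0699] rail [-36.6  86.9] Frail [-15.2   3.5]
```

play_rows(
  translation=[
    [-0.15,0.6,0],
    [-0.1,0.7,0],
    [0,0.7,0],
  ],
  delta_rot=[
    [1.2,1,0],
    [1.2,1,0],
    [1.2,0.5,0],
  ],
  claw=[0,0,0],
)

```text
clock: 20.05
ee_pos: [0.3471, -0.3276, 0.2501]
eef_rot: [[0.298, -0.954, -0.009], [-0.954, -0.298, -0.009], [0.006, 0.011, -1.0]]
force: [-4.4, -15.6, -15.4]
grip_width: 0.0117
```

```bash
python3 - <<'E'
from h import *
st(.18)
E
```

```text
20.05 tcp [ 0.3471 -0.3276  0.2501] z [-0.009 -0.009 -1.   ] yaw -72.6 F [ -4.4 -15.6 -15.4] w 0.0117 tip [ 0.3455 -0.3292  0.0701] rail [-18.5  93.4] Frail [-14.3   7.6]
```

play_rows(
  translation=[
    [0.15,0.7,0],
    [0.15,0.7,0],
  ],
  delta_rot=[
    [1.0,-0.3,0],
    [1.0,-0.2,0],
  ],
  claw=[0,0],
)

```text
clock: 20.25
ee_pos: [0.3467, -0.3219, 0.2501]
eef_rot: [[0.302, -0.953, -0.01], [-0.953, -0.302, -0.002], [-0.001, 0.01, -1.0]]
force: [-6.4, -23.2, -20.2]
grip_width: 0.0116
```

```bash
python3 - <<'E'
from h import *
st(.18)
a=snapshot('side')[110:240,255:395]; cv2.imwrite('pics/s22.png',cv2.resize(a,None,fx=4.5,fy=4.5,interpolation=cv2.INTER_CUBIC))
E
```

```text
20.25 tcp [ 0.3467 -0.3219  0.2501] z [-0.01  -0.002 -1.   ] yaw -72.4 F [ -6.4 -23.2 -20.2] w 0.0116 tip [ 0.3449 -0.3223  0.0702] rail [-11.6  92.5] Frail [-21.3  11.2]
```

View pics/s22.png

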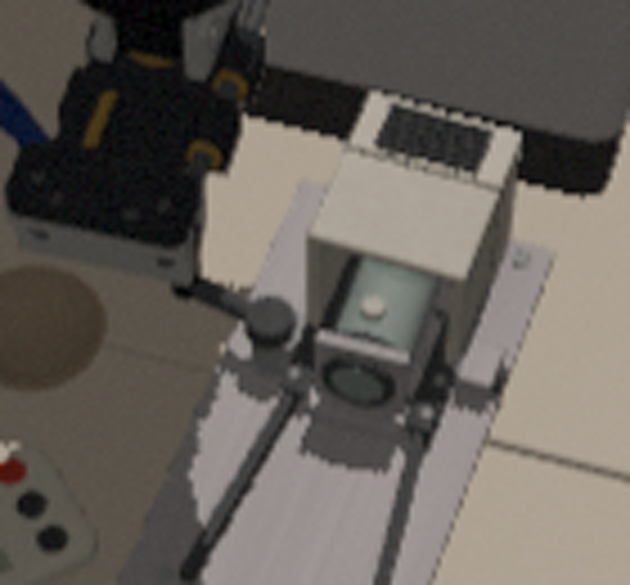

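play_rows(
  translation=[
    [0,0,0],
    [0,0,0],
    [0,0,0],
    [0,0,0],
    [0,0,2],
    [0,0,4],
    [0,0,4],
  ],
  delta_rot=[
    [0,0,0],
    [0,0,0],
    [0,0,0],
    [0,0,0],
    [0,0,0],
    [0,0,0],
    [0,0,0],
  ],
  claw=[4,4,4,4,4,4,4],
)

```text
clock: 21.0
ee_pos: [0.3449, -0.3205, 0.3486]
eef_rot: [[0.302, -0.953, -0.016], [-0.953, -0.302, 0.006], [-0.01, 0.013, -1.0]]
force: [0.3, -0.1, 0.2]
grip_width: 0.0399
```

play_rows(
  translation=[
    [-1,-3,1],
    [-1,-4,1],
    [-1,-4,0],
    [-1,-4,0],
    [-1,-3,0],
    [0,0,0],
  ],
  delta_rot=[
    [0,0,0],
    [0,0,0],
    [0,0,0],
    [0,0,0],
    [0,0,0],
    [0,0,0],
  ],
  claw=[4,4,4,4,4,4],
)

```text
clock: 21.6
ee_pos: [0.2962, -0.5051, 0.3799]
eef_rot: [[0.31, -0.951, -0.004], [-0.951, -0.31, -0.009], [0.008, 0.007, -1.0]]
force: [0.6, -0.1, -0.4]
grip_width: 0.04
```

```bash
python3 - <<'E'
from h import *
st(.18)
a=snapshot('side'); cv2.imwrite('pics/s23f.png',a); a=a[130:240,275:395]; im=cv2.resize(a,None,fx=5.4,fy=5.4,interpolation=cv2.INTER_CUBIC); cv2.imwrite('pics/s23.png',im)
a=snapshot('top'); cv2.imwrite('pics/t23f.png',a); a=a[170:260,230:340]; cv2.imwrite('pics/t23.png',cv2.resize(a,None,fx=6,fy=6,interpolation=cv2.INTER_CUBIC))
for n in ['cell_center','cam_post','cam_disc']: print(n,[[(r['confidence'],[round(float(v),4) for v in r['point']]) for r in tip_of(n,c)[:2]] for c in ('side','top')])
E
```

```text
21.6 tcp [ 0.2962 -0.5051  0.3799] z [-0.004 -0.009 -1.   ] yaw -71.9 F [ 0.6 -0.1 -0.4] w 0.04 tip [ 0.2954 -0.5068  0.2   ] rail [-181.2  180.5] Frail [-0.3 -0.5]
cell_center [[(0.79, [0.4345, -0.294, 0.0464]), (0.54, [0.3959, -0.3081, 0.0095])], []]
cam_post [[(0.65, [0.3506, -0.3267, 0.0489])], [(0.7, [0.4528, -0.3853, 0.0427]), (0.64, [0.3509, -0.3236, 0.0527])]]
cam_disc [[(0.89, [0.3966, -0.3118, 0.0069])], [(0.66, [0.3978, -0.3109, 0.0106])]]
```

View pics/s23.png

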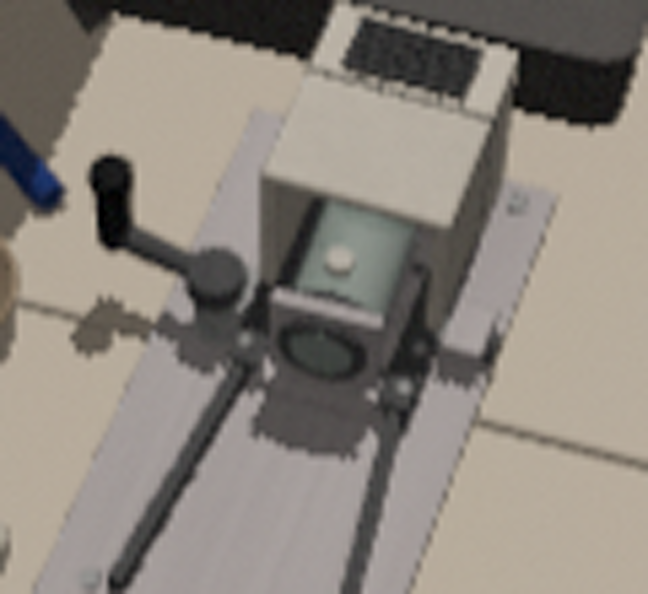

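View pics/t23.png

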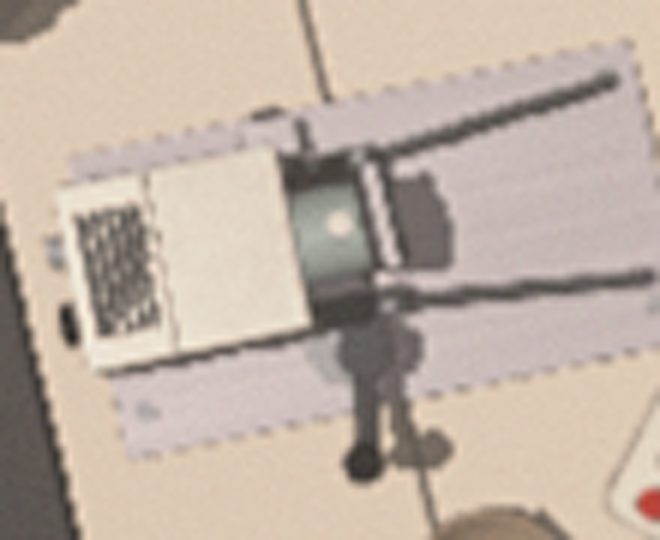

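```bash
python3 - <<'E'
from h import *
def ov(f,off,sz,sc,n,out):
    im=cv2.resize(cv2.imread(f)[off[1]:off[1]+sz[1],off[0]:off[0]+sz[0]],None,fx=sc,fy=sc,interpolation=cv2.INTER_CUBIC)
    L=np.array([(-21,0,73),(-33,20,64),(-33,-20,64),(-39,20,64),(-39,-20,64),(-42,0,44),(-42,-16.5,44),(-42,16.5,44),(-5,34.5,84),(-5,-34.5,84)])/1e3
    q=(proj(world(p0,L),n)-off+0.5)*sc-.5
    for a in q: cv2.circle(im,tuple(int(v) for v in a),2,(0,0,255),-1)
    cv2.imwrite(out,im)
ov('pics/s23f.png',(300,150),(60,60),10,'side','pics/a1.png')
ov('pics/t23f.png',(270,180),(50,50),12,'top','pics/a2.png')
ov('pics/s20f.png',(300,150),(60,60),10,'side','pics/a0.png')
E
```

```text
(no output)
```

View pics/a1.png

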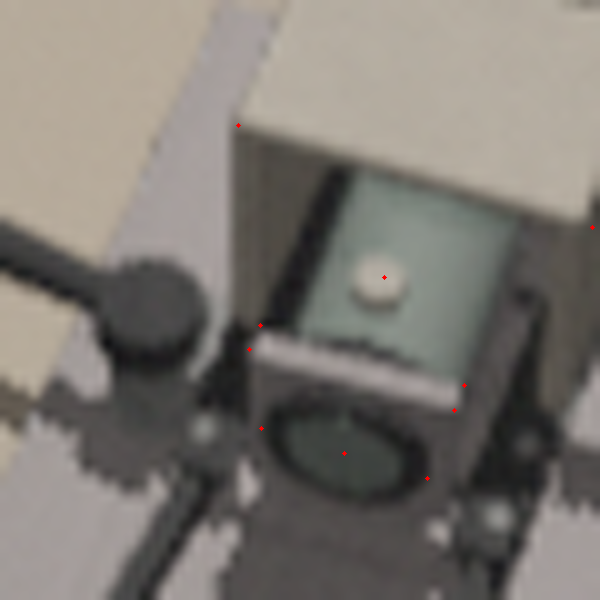

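View pics/a2.png

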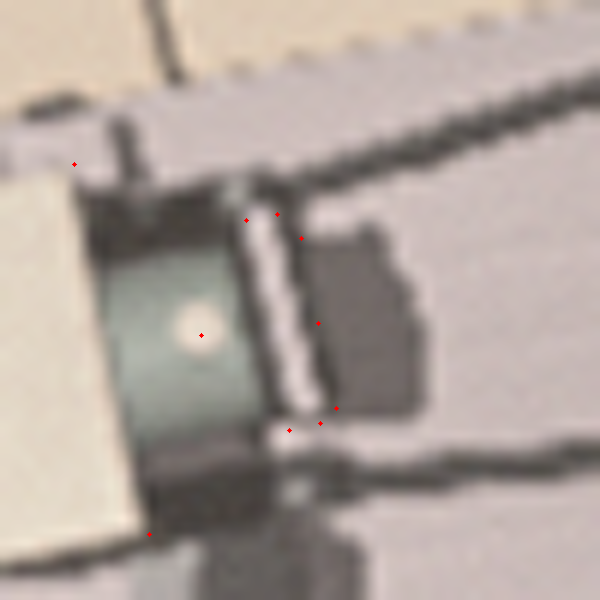

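View pics/a0.png

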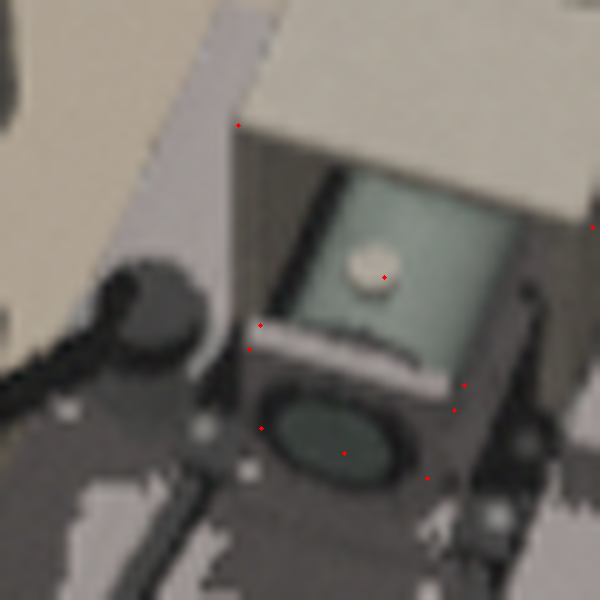

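```bash
python3 - <<'E'
from h import *
S=[snapshot('side').astype(np.float32) for _ in range(6)]; T=[snapshot('top').astype(np.float32) for _ in range(6)]
S=np.mean(S,0).astype(np.uint8); T=np.mean(T,0).astype(np.uint8)
cv2.imwrite('pics/s24f.png',S); cv2.imwrite('pics/t24f.png',T)
r=[]
for f in ('pics/side0.png','pics/s20f.png','pics/s24f.png'):
    a=cv2.imread(f)[175:215,340:375]; r.append(cv2.resize(a,None,fx=7.5,fy=7.5,interpolation=cv2.INTER_CUBIC))
top=np.hstack(r)
r=[]
for f in ('pics/top0.png','pics/t20f.png','pics/t24f.png'):
    a=cv2.imread(f)[182:207,265:300]; r.append(cv2.resize(a,None,fx=7.5,fy=7.5,interpolation=cv2.INTER_CUBIC))
cv2.imwrite('pics/det.png',np.vstack([top,np.hstack(r)]))
# subpixel static shift check + cell shift
g=lambda f:cv2.cvtColor(cv2.imread(f),cv2.COLOR_BGR2GRAY)
A,B=g('pics/s20f.png'),g('pics/s24f.png')
def sh(x0,y0,w,h):
    t=A[y0:y0+h,x0:x0+w]; s=B[y0-5:y0+h+5,x0-5:x0+w+5]
    t4=cv2.resize(t,None,fx=8,fy=8,interpolation=cv2.INTER_CUBIC); s4=cv2.resize(s,None,fx=8,fy=8,interpolation=cv2.INTER_CUBIC)
    m=cv2.matchTemplate(s4,t4,cv2.TM_CCOEFF_NORMED); _,v,_,l=cv2.minMaxLoc(m); return v,(np.array(l)/8-5)
print('stopcock',sh(333,172,10,10)); print('flange',sh(326,188,18,14)); print('housing',sh(325,145,25,18)); print('plate',sh(324,180,24,12))
E
```

```text
stopcock (0.9670936465263367, array([0.5, 1. ]))
flange (0.9568161368370056, array([0.875, 1.125]))
housing (0.9744979739189148, array([0., 0.]))
plate (0.9694213271141052, array([0.75, 1.25]))
```

View pics/det.png

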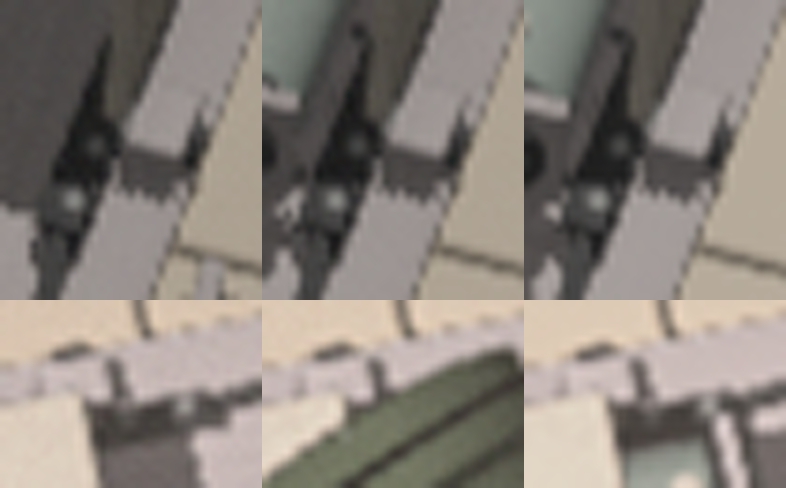

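```bash
python3 - <<'E'
from h import *
piv=world(p0,np.array([-20,45.5,40])/1e3)[0]
r=[]
for f,x0,y0,n in (('pics/s24f.png',280,145,0),('pics/t24f.png',275,220,0),('pics/s20f.png',280,165,0)):
    a=cv2.imread(f)[y0:y0+45,x0:x0+45]; r.append(cv2.resize(a,None,fx=6,fy=6,interpolation=cv2.INTER_CUBIC))
cv2.imwrite('pics/post.png',np.hstack(r))
E
```

```text
(no output)
```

View pics/post.png

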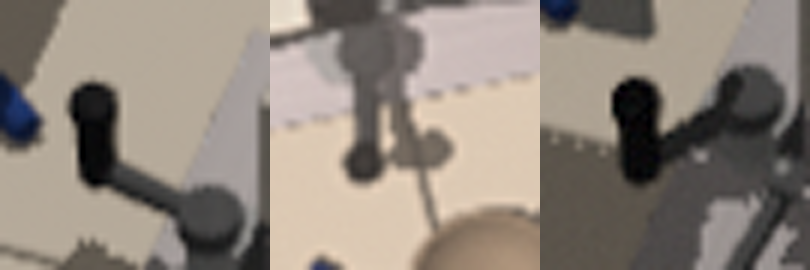

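```bash
python3 - <<'E'
from h import *
piv=world(p0,np.array([-20,45.5,40])/1e3)[0]
def ang(w,c=piv):
    d=(w-c)[:2]; return np.hypot(*d)*1e3, np.radians(145)-((np.arctan2(d[1],d[0])-p0[2]+2*np.pi)%(2*np.pi))
for n,px in (('side',(295.7,162.0)),('top',(290.5,246.7))):
    w=ray(px,n,.073); print(n,w.round(4),ang(w))
print(ray((291.7,228),'top',.044),ray((315.3,180.3),'side',.044),piv, ang(ray((290.5,246.7),'top',.073),ray((291.7,228),'top',.044)), ang(ray((295.7,162.0),'side',.073),ray((315.3,180.3),'side',.044)))
E
```

```text
side [ 0.3514 -0.324   0.073 ] (np.float64(41.36686765998269), np.float64(1.087879891389235))
top [ 0.3509 -0.322   0.073 ] (np.float64(41.707337602764504), np.float64(1.1371048493023355))
[ 0.39260179 -0.32270741  0.044     ] [ 0.39406539 -0.32265999  0.044     ] [ 0.39257659 -0.32033192  0.04      ] (np.float64(41.70531479976429), np.float64(1.194073185534306)) (np.float64(42.712844609976656), np.float64(1.1453039816032038))
```

View pics/t24f.png

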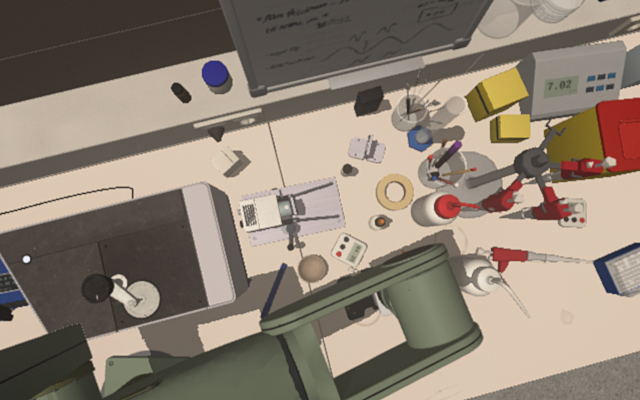

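```bash
python3 - <<'E'
from h import *
st(); print(close_job())
E
```

```text
22.6 tcp [ 0.2973 -0.5023  0.3796] z [-0.004 -0.007 -1.   ] yaw -71.8 F [ 0.5 -0.2  0. ] w 0.0401 tip [ 0.2964 -0.5037  0.1806] rail [-178.4  178.9] Frail [-0.3 -0.4]
the job is handed in; nothing more can be done
None
```

The gas cell is mounted on the rail and clamped, and I handed the job in at 22.6 s. No verdict was reported.

**What I did:**
1. Swung the lever open to about 0.06 rad.
2. Gripped the cell across the tube and set it upright on the lead-in.
3. Pushed it in from behind, low on the foot, until it met the stop at about 24 N.
4. Swung the lever in until it was tight, with about 21 N at the post.
5. Released the lever and moved the arm clear.

**Last checks:**
- **Lever:** both cameras put it at about 1.09–1.14 rad, where it should be tight. I could not measure the disc's force on the foot directly.
- **Cell position:** clamping dragged the cell about 2 mm back and 2 mm sideways. I put it about 1–2 mm short of home, within the 3 mm limit but without much margin. The cues disagreed by about 2 mm: one flange reading put it slightly past home, while the top camera measured against the housing put it about 1.5–2 mm short.
- **Roller:** its block looks the same as when free, so I take it to be in the notch, but the cameras cannot resolve its travel.
- **Bystanders and robot:** every bystander looks unmoved in the top view. The tool force reads zero with the arm clear.

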